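Clamp the cuvette holder with the eccentric cam

ROBOT

A 6-joint arm with a two-finger parallel gripper is mounted at the origin on a cart in front of the work surface, level with it; the furniture and walls round the work are solid. World frame = base frame: x ahead of the robot, y to its left, z up, the work surface at z = 0. Lengths are in m, angles in rad, forces in N, time in s.
With the tool pointing down it reaches from about 0.35 to 0.775 m from the base axis. Payload 5.5 kg.
Tool frame: the origin (TCP) lies at the very end of the fingers, on their centre line; the grasp point (between the pads) lies robot.grip_depth behind it (robot.grip_depth is the distance from the TCP to the grasp point, in m); z points along the fingers, y is the direction in which the jaws open and shut (so a half turn about z gives the same grasp; the last joint's range is limited). The gripper opens to 85 mm and grips with 20 to 120 N. Pads are 22 mm wide; open, the fingers measure 114 mm over their backs; the gripper's body (76 mm by 85 mm) begins 54 mm behind the grasp point. The pads swing forward as they close: fully open they stand 13 mm farther back than shut.
Start: joints at [-1.384, 0.313, 0.046, 1.304, 0, 1.431], TCP at [0.185, -0.545, 0.231] pointing down, gripper open.
Joint ranges: [-2.76, 2.76], [-0.86, 1.69], [-1.03, 1.26], [-2.2, 2.34], [-1.47, 1.5], [-3.14, 3.14]. Speed limits (rad/s): [2.57, 2.57, 3.14, 3.14, 3.14, 3.14].

INTERFACE

Orientations are given as a unit quaternion [w, x, y, z].
In Python, from cell import status, imaging, robot gives the robot as it stands.
- The arm moves only by the shell command python3 -m handwheel 'ROWS' [OPENING] [FORCE]. ROWS is JSON, a list of rows, each a list of 2 entries, a list of its own where there are three numbers: the shift along the tool's x, y, z in mm, then the turn about the tool's z in rad. A call has 1 to 12 rows; each row shifts and turns the commanded pose from where the row before left it, along the tool's axes as they then stand; what a row does not reach is not made up. A row lasts 1/10 s, in which the tool goes at most 50 mm and 8.59 degrees, less where a joint would pass 70% of its speed; a pose out of reach is approached as far as the arm can. A call with a gripper value outside its range is refused whole. OPENING is the opening in per cent of the stroke, from 0 (shut) to 100 (fully open), set as the call begins (- or left out, the last holds). The fingers move at their own pace and stop on an object; FORCE is the grip in N (left out, the last holds). Time passes only in rows, so rows that do not move let the fingers close. It gives the time, the measured TCP pose, the force and the opening at its end, in the units of the state.
- status.get_obs(): the state, without advancing time (a new reading comes with each control period).
- imaging.get_image(name): name is "side" or "top" or "wrist"; returns a dict with "image" (384x512x3 uint8, red, green, blue), "range_z" (384x512 float32, m along the optical axis (not along the pixel's ray), 0 where there is no reading), "fx", "fy", "cx", "cy" (pixels), "k1" (the pictures are not rectified: a ray, as slopes to the right and down, at radius r is drawn at 1 + k1 r^2 times it, then the intrinsics apply), "xyz" and "orientation" of the camera in the world. Camera axes: x right, y up, looking along -z (the intrinsics and any distortion apply to the point x, -y, -z); pixel columns grow to the right and rows downward; lengths in m; the calibration is good to about 2 mm. A picture is of the moment at which its call begins.
- robot.close_job(): hands the job in, once; it reports no verdict.
The state is a dict: "clock": time; "joints": joint angles; "joint_velocities": joint speeds; "tau": joint torques, N m; "position": TCP position; "orientation": TCP orientation; "contact_force": force on the tool from outside, world axes, zero at the start; "ft_torque": the same for the moment, N m; "width": opening from 0.0 (shut) to 1.0 (fully open).
Only numpy, scipy, OpenCV 4.12 (cv2) and the standard library are available. Lean on these libraries where they do the work, as an engineer would, in place of code of your own. Each camera call takes 0.05 s, during which the arm holds its last target.

TASK

Set the loose cuvette holder flat on the fixture's base plate, lengthwise between the two rails, clear of the cam, and let go of it. Then turn the cam's bar knob clockwise so that the lobe slides the holder up against the sprung stop and clamps it snugly with about 14 N, gently: go by feel and never force it beyond 28 N. Let go of the knob, leave the holder clamped, and do not disturb the other things.

Things in the scene. Friction and masses are not known exactly. Their poses are not given: they have to be found in the camera images.
- fixture: Clamping fixture fixed to the worktop: aluminium base plate 165x90 mm, 8 mm thick, from x = -95 to +70 mm. Origin on the worktop plane under the middle of the channel; x runs along the channel from the cam end to the stop end, z up. Two rails: inner faces at y = +-28 mm, from x = -30 to +34 mm, tops 20 mm above the worktop.
- stop (a point): On the fixture's fixed stop housing (x = 51 mm, 18 mm up). In front of it, facing the cam, sits a dark pad 44 mm wide, 10 to 26 mm up, sprung: it yields 1 mm for every 8 N. Where the free pad face stands was set by hand, unmeasured: fixture x = 36 to 42 mm. The same axes as the fixture.
- cam: Eccentric cam with a black bar knob, turning about a vertical axis at fixture x = -60, y = -12 mm. Origin on that axis, 84 mm above the worktop, mid-height in the bar. The bar lies along the cam's x (white dot at the +x end): 42 mm long, 13 mm thick, 74 to 94 mm up. The orientation shows how far it is turned. Turning friction about 0.4 N m, less felt while paused; stays where left.
- lobe (a point): Centre of the cam's steel disc (radius 20 mm, 10 to 28 mm above the worktop), 12 mm off the turning axis, 1.1 rad anticlockwise of the cam's +x. Found pointing roughly to fixture -x; turning clockwise from above (1.9 rad or more free) brings it round to +x. Near clamping each newton on the holder adds 0.02 to 0.03 N m; letting go loses 2 to 5 N.
- holder_mid (a point): Centre of the loose cuvette holder (27.5 mm above its underside), about 0.3 kg, upright: aluminium foot plate 80 (x) x 50 (y) x 20 mm high, with a dark square turret 32x32 mm and 35 mm high on its middle; a square well in the turret's top. Total height 55 mm. x along the foot, z up. Grip it by the turret, either pair of sides. Either end may face the cam.
- holder: The same cuvette holder, origin in the centre of its underside.
- dropper_1: Bystander, loose: small dropper bottle, 25 mm across, 67 mm high; origin at its underside. Leave it alone.
- cuvette_box: Bystander, loose: small dark lidded box, 26x36x27 mm; origin at its underside. Leave it alone.
- vial: Bystander, loose: clear glass vial, 15 mm across, 40 mm high; origin at its underside. Leave it alone.
- tipbox_green: Bystander, loose: pipette tip box, 84x120x63 mm; origin at its underside. Leave it alone.
- tube_9: Bystander, loose: capped sample tube standing up, 34 mm across, 116 mm high; origin at its underside. Leave it alone.
- cap_purple: Bystander, loose: loose screw cap lying flat, 35 mm across; origin at its underside. Leave it alone.
- tipbox_blue: Bystander, loose: pipette tip box, 84x120x63 mm; origin at its underside. Leave it alone.

How it is judged:
By the outcome, as a careful person would: the job done as asked, in the order asked, and still so for the second after the job is handed in, with the robot touching nothing.
It also fails if it takes over 72 s, if anything falls off the work surface, if the arm or the gripper's body presses on something with over 40 N, if the wrist force passes 120 N, or if a joint passes its speed limit or range.

## Working session

There is one attempt and no reset: what is moved stays moved. The work goes in short steps, Python scripts to look and compute and a shell command to move; the robot and the scene stay as the last step left them, time stands still between calls to the robot, and variables do not carry over. Pictures are saved under pics/ and viewed, and the job is handed in when it is done.

```bash
ls; mkdir -p pics
python3 - <<'E'
from cell import status, imaging, robot
import cv2
print(status.get_obs()); print(robot.grip_depth)
for n in ["side","top","wrist"]:
    d=imaging.get_image(n)
    cv2.imwrite(f"pics/{n}0.png",cv2.cvtColor(d["image"],cv2.COLOR_RGB2BGR))
    print(n,{k:v for k,v in d.items() if k not in("image","range_z")})
    import pickle; pickle.dump(d,open(f"{n}0.pkl","wb"))
E
```

```text
pics
{'clock': 0.0, 'joints': array([-1.38359481e+00,  3.14012128e-01,  4.50050673e-02,  1.30360834e+00,
        8.72523677e-06,  1.43117519e+00]), 'joint_velocities': array([-3.01306376e-04,  4.57053103e-05, -8.64712507e-04,  2.35643111e-03,
        3.44523157e-04,  1.64123873e-03]), 'tau': array([-1.28186235e-03, -4.80622852e+01,  2.98533618e+01,  1.93934399e-02,
       -8.84276255e-05,  2.72478573e-06]), 'position': array([ 0.18448303, -0.54407216,  0.23041287]), 'orientation': array([-9.09380956e-04,  9.86677646e-01,  1.62684956e-01, -1.72745728e-05]), 'contact_force': array([-0.03684386, -0.84397948,  0.26137412]), 'ft_torque': array([-0.02106367,  0.00123727, -0.04536498]), 'width': 0.9934023256623029}
0.0187
side {'fx': 433.002173710169, 'fy': 433.002173710169, 'cx': 259.8394235094055, 'cy': 194.03302681172195, 'k1': 0.0119735056278861, 'xyz': array([0.55587713, 0.63682301, 0.72352756]), 'orientation': array([-0.01181951, -0.01188767,  0.4490068 ,  0.89337108])}
top {'fx': 418.0685834255916, 'fy': 418.0685834255916, 'cx': 261.26046315140974, 'cy': 197.31579409210133, 'k1': -0.0965701059350378, 'xyz': array([ 0.39805121, -0.19803329,  1.29332567]), 'orientation': array([-0.69774452, -0.05476437,  0.05015499,  0.71248714])}
wrist {'fx': 321.1470973455683, 'fy': 321.1470973455683, 'cx': 255.99471351280675, 'cy': 188.36113517936332, 'k1': -0.021236314346107815, 'xyz': array([ 0.25156902, -0.52151378,  0.37269224]), 'orientation': array([ 0.80475389, -0.11523432,  0.08364263, -0.57627783])}
```

View pics/side0.png

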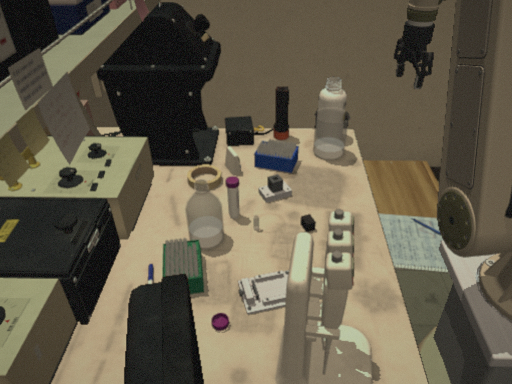

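View pics/top0.png

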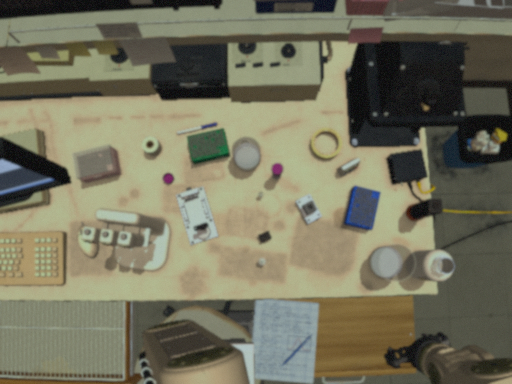

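View pics/wrist0.png

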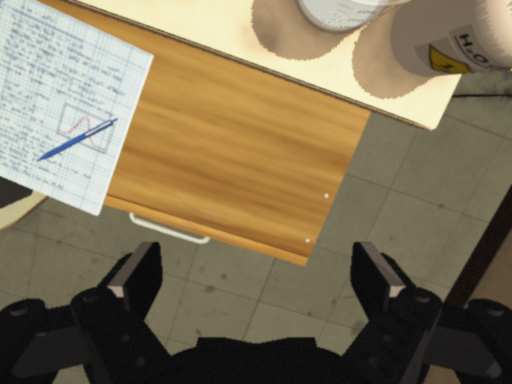

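The side view shows the fixture near (265,290) and the holder at (276,187). The top view shows the fixture at (198,215) and the holder at (308,209). I'll enlarge both and write projection helpers.

```bash
cat > h.py <<'E'
import numpy as np, cv2, pickle
from scipy.spatial.transform import Rotation as R
from scipy.optimize import least_squares
def rot(q): return R.from_quat([q[1],q[2],q[3],q[0]]).as_matrix()
def ray(d,u,v):
    xd=np.array([(u-d["cx"])/d["fx"],(v-d["cy"])/d["fy"]]); s=xd.copy()
    for _ in range(20): s=xd/(1+d["k1"]*(s@s))
    return rot(d["orientation"])@np.array([s[0],-s[1],-1.0])   # unit optical depth
def at_z(d,u,v,z):
    r=ray(d,u,v); return d["xyz"]+r*(z-d["xyz"][2])/r[2]
def at_depth(d,u,v):
    return d["xyz"]+ray(d,u,v)*d["range_z"][int(round(v)),int(round(u))]
def proj(d,P):
    p=rot(d["orientation"]).T@(np.asarray(P,float)-d["xyz"]); s=np.array([p[0],-p[1]])/-p[2]
    s=s*(1+d["k1"]*(s@s)); return np.array([d["fx"]*s[0]+d["cx"],d["fy"]*s[1]+d["cy"]])
def tri(*obs):
    A=np.zeros((3,3));b=np.zeros(3)
    for d,u,v in obs:
        r=ray(d,u,v);r/=np.linalg.norm(r);M=np.eye(3)-np.outer(r,r);A+=M;b+=M@d["xyz"]
    p=np.linalg.solve(A,b)
    return p,[np.linalg.norm(np.cross(p-d["xyz"],ray(d,u,v)/np.linalg.norm(ray(d,u,v)))) for d,u,v in obs]
def grab(n,tag):
    from cell import imaging
    d=imaging.get_image(n); pickle.dump(d,open(f"{tag}.pkl","wb"))
    cv2.imwrite(f"pics/{tag}.png",cv2.cvtColor(d["image"],cv2.COLOR_RGB2BGR)); return d
def load(t): return pickle.load(open(f"{t}.pkl","rb"))
def crop(d,u0,v0,w,h,s,name):
    im=cv2.cvtColor(d["image"],cv2.COLOR_RGB2BGR)[v0:v0+h,u0:u0+w]
    im=cv2.resize(im,None,fx=s,fy=s,interpolation=cv2.INTER_CUBIC)
    for k in range(0,w,10): cv2.putText(im,str(u0+k),(k*s,8),0,.3,(0,0,255),1); cv2.line(im,(k*s,10),(k*s,14),(0,0,255),1)
    for k in range(0,h,10): cv2.putText(im,str(v0+k),(0,k*s+4),0,.3,(0,0,255),1)
    cv2.imwrite(f"pics/{name}.png",im)
E
python3 - <<'E'
from h import *
crop(load("top0"),155,170,80,90-10,7,"c_top_fix"); crop(load("top0"),280,180,60,50,10,"c_top_hold")
crop(load("side0"),225,255,100,70,8,"c_side_fix"); crop(load("side0"),245,160,60,50,10,"c_side_hold")
E
```

```text
(no output)
```

View pics/c_top_fix.png

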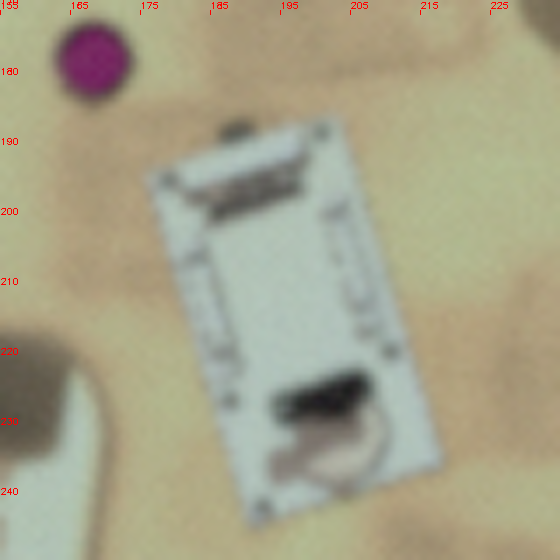

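View pics/c_top_hold.png

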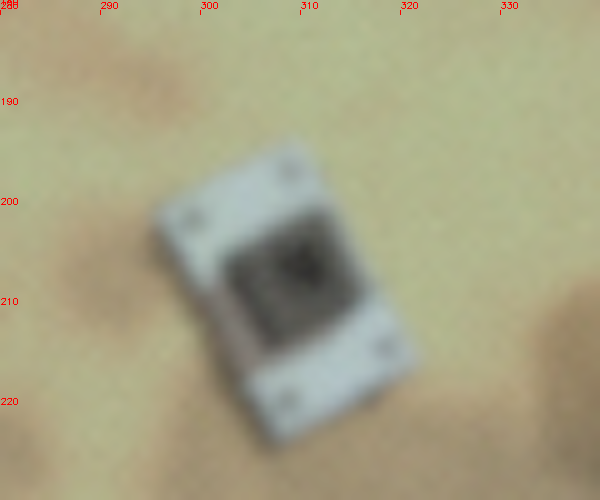

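View pics/c_side_fix.png

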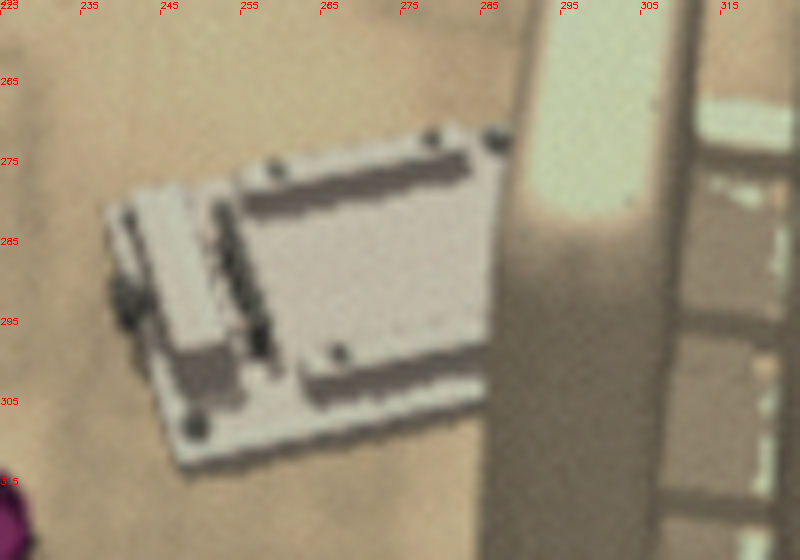

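View pics/c_side_hold.png

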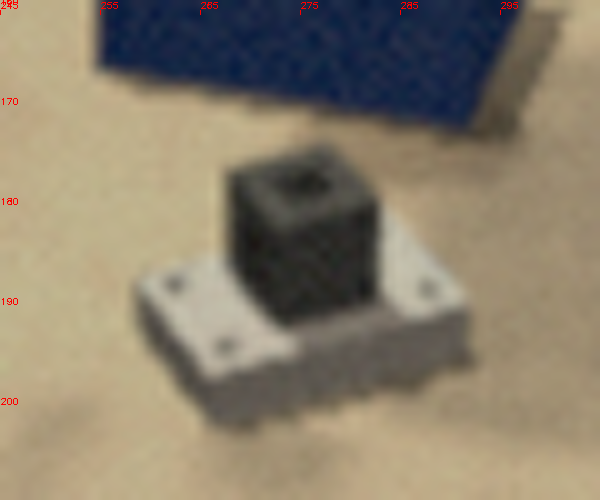

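Run:
```python
from h import *
t=load("top0"); s=load("side0")
def fit(obs,x0):
    # obs: (cam,u,v,local) ; pose x,y,yaw,z0
    def f(p):
        c,sn=np.cos(p[2]),np.sin(p[2]); r=[]
        for d,u,v,l in obs:
            P=[p[0]+c*l[0]-sn*l[1],p[1]+sn*l[0]+c*l[1],l[2]]
            r+=list(proj(d,P)-[u,v])
        return r
    o=least_squares(f,x0); print(np.round(o.x,4),"rad",np.round(np.array(o.fun).reshape(-1,2),1).tolist()); return o.x
for u,v in [(198,215),(308,209)]: print(at_z(t,u,v,.02))
# fixture: stop end is up in image (far x). corners
for u,v in [(177,195),(203,187),(218,236),(191,244)]: print(at_z(t,u,v,.008)[:2])
F=[(t,177,195,(.07,.045,.008)),(t,203,187,(.07,-.045,.008)),(t,218,236,(-.095,-.045,.008)),(t,191,244.5,(-.095,.045,.008))]
Fs=[(s,239,280,(.07,-.045,.008)),(s,248,313,(.07,.045,.008))]
fit(F,[.4,0,0]);
fit(F+Fs,[.4,0,0]);
H=[(t,295.5,202,(.04,.025,.02)),(t,309.5,194,(.04,-.025,.02)),(t,321.5,216,(-.04,-.025,.02)),(t,307,224,(-.04,.025,.02))]
Hs=[(s,259,188.5,(.04,-.025,.02)),(s,266,197.5,(.04,.025,.02)),(s,291.5,190.5,(-.04,.025,.02))]
fit(H,[.4,-.2,0]); fit(Hs,[.4,-.2,0]); fit(H+Hs,[.4,-.2,0])
print("turret top", tri((t,307.7,207.5),(s,275.5,178.5)))
for n,d,u,v in [("top",t,311,205),("side",s,275,179)]: print(at_depth(d,u,v))
```

```text
[0.53791337 0.00372013 0.02      ]
[ 0.54931849 -0.33428942  0.02      ]
[0.60343396 0.07184004]
[ 0.62700028 -0.00994511]
[ 0.47306631 -0.05617479]
[0.45002099 0.0272735 ]
[0.5501 0.0118 0.2856] rad [[-0.9, -0.3], [0.5, -0.9], [0.6, 0.5], [-0.3, 0.7]]
[0.5503 0.0129 0.2903] rad [[-1.3, -0.3], [0.1, -1.0], [0.4, 0.3], [-0.5, 0.7], [-0.2, -0.3], [0.4, -0.9]]
[ 0.5494 -0.3354  0.4645] rad [[-0.5, -0.7], [-0.3, -0.2], [0.3, 0.6], [0.5, 0.3]]
[ 0.5517 -0.332   0.4571] rad [[-0.7, -0.4], [-0.1, 0.4], [0.8, -0.1]]
[ 0.5506 -0.3346  0.46  ] rad [[-0.7, -1.1], [-0.5, -0.5], [-0.0, 0.3], [0.1, -0.1], [-0.3, -1.0], [0.4, -0.2], [1.2, -0.6]]
turret top (array([ 0.55034468, -0.32965552,  0.05743607]), [np.float64(0.0009531001820943014), np.float64(0.0009531001820942159)])
[ 0.55819483 -0.3410308   0.04564329]
[ 0.55256661 -0.34589445  0.04474755]
```

Run:
```python
from h import *
t=load("top0")
for n,u,v in [("table",290,240),("table",280,170),("bottle1",385,262),("bottle2",437,264),("glassround",246,154),("tube9",277,170),("blue",362,208),("green",208,147),("cap",168,178),("dropper?",262,263),("cuvbox",264,237),("vial",260,196),("white pip",130,240),("pipstand",110,237),("flask-like",348,166),("ring",324,144),("clamp",400,165),("arm",420,358)]:
    w=t["range_z"][v-1:v+2,u-1:u+2]; print(n,np.round(at_depth(t,u,v),3), np.round(t["range_z"][v,u],3))
# height image
vv,uu=np.mgrid[0:384:2,0:512:2]; Z=np.zeros(vv.shape)
for i in range(vv.shape[0]):
    for j in range(vv.shape[1]): Z[i,j]=at_depth(t,uu[i,j],vv[i,j])[2]
Z=np.clip(Z,0,.4)/.4*255
im=cv2.applyColorMap(cv2.resize(Z.astype(np.uint8),(768,576),interpolation=cv2.INTER_NEAREST),cv2.COLORMAP_JET); cv2.imwrite("pics/height.png",im)
```

```text
table [ 0.457 -0.278 -0.003] 1.29
table [ 0.652 -0.248  0.117] 1.201
bottle1 [ 0.382 -0.561  0.028] 1.247
bottle2 [ 0.375 -0.652  0.196] 1.079
glassround [ 0.697 -0.151  0.137] 1.188
tube9 [ 0.652 -0.239  0.119] 1.199
blue [ 0.545 -0.494  0.049] 1.251
green [ 0.742 -0.032  0.059] 1.273
cap [ 0.66   0.103 -0.   ] 1.319
dropper? [ 0.389 -0.19   0.053] 1.225
cuvbox [ 0.466 -0.198  0.025] 1.264
vial [ 0.591 -0.188  0.031] 1.277
white pip [0.45  0.122 0.306] 0.986
pipstand [0.457 0.169 0.31 ] 0.983
flask-like [ 0.672 -0.455  0.066] 1.253
ring [ 0.761 -0.396 -0.004] 1.336
clamp [ 0.672 -0.615  0.063] 1.256
arm [ 0.193 -0.506  0.438] 0.814
```

View pics/height.png

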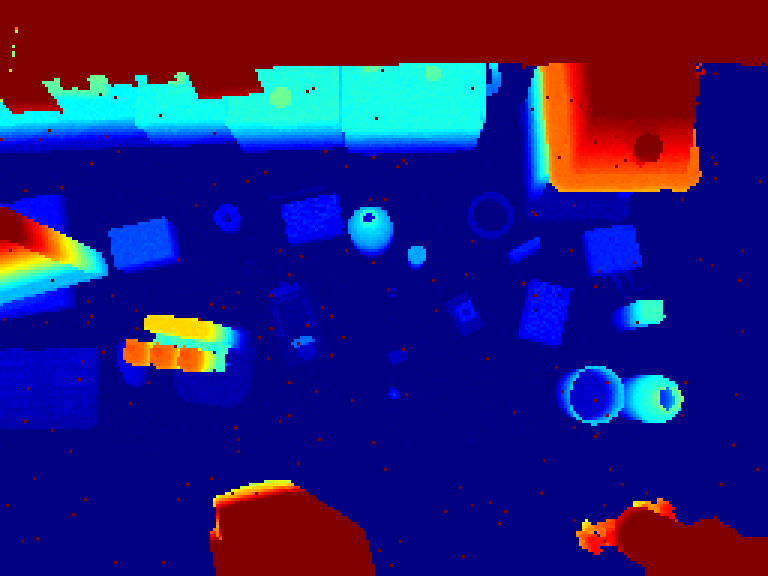

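```bash
python3 -m handwheel '[[[41,-8,4],0],[[41,-8,4],0],[[41,-8,4],0],[[41,-8,4],0],[[41,-8,4],0],[[41,-8,4],0],[[41,-8,4],0],[[41,-8,8],0],[[41,-8,8],0],[[41,-8,8],0],[[0,0,10],-0.133],[[0,0,0],0]]' 70
python3 - <<'E'
from h import *
grab("wrist","w1")
E
```

```text
clock: 1.35
position: [0.5473, -0.3354, 0.167]
orientation: [-0.001, 0.973, 0.229, -0.001]
contact_force: [-0.0, -0.3, -0.7]
width: 0.701
```

View pics/w1.png

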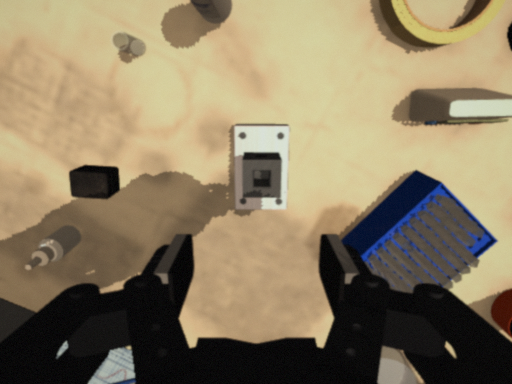

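Run:
```python
from h import *
d=load("w1"); crop(d,220,110,85,110,7,"c_w1")
```

```text
(no output)
```

View pics/c_w1.png

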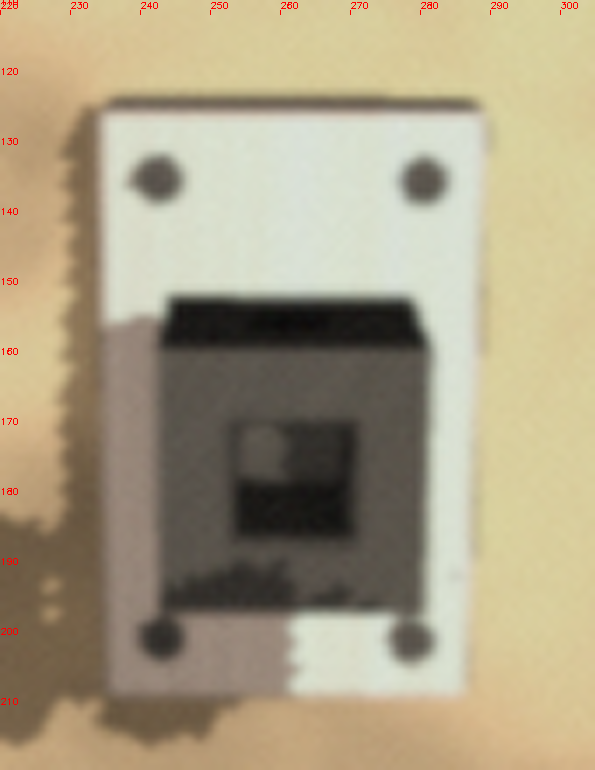

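Run:
```python
from h import *
from cell import status
d=load("w1"); t=load("top0"); s=load("side0"); o=status.get_obs()
print(d["xyz"],d["orientation"],o["position"],o["orientation"])
def fit(obs,x0,dz=False):
    def f(p):
        c,sn=np.cos(p[2]),np.sin(p[2]); r=[]
        for dd,u,v,l in obs: r+=list(proj(dd,[p[0]+c*l[0]-sn*l[1],p[1]+sn*l[0]+c*l[1],l[2]+(p[3] if dz else 0)])-[u,v])
        return r
    q=least_squares(f,x0+([0] if dz else [])); print(np.round(q.x,4),np.round(np.array(q.fun).reshape(-1,2),1).tolist()); return q.x
W=[(d,234.7,126,(.04,.025,.02)),(d,289,126,(.04,-.025,.02)),(d,286.6,209.3,(-.04,-.025,.02)),(d,235.7,209,(-.04,.025,.02)),
 (d,242.9,159.6,(.016,.016,.055)),(d,281,159.6,(.016,-.016,.055)),(d,280.6,197.4,(-.016,-.016,.055)),(d,242.9,197.1,(-.016,.016,.055))]
fit(W[:4],[.55,-.334,.46]);fit(W[4:],[.55,-.334,.46]);fit(W,[.55,-.334,.46]);fit(W,[.55,-.334,.46],True)
print(tri((d,261.9,178.4),(t,307.7,207.5),(s,275.5,178.5)))
# pip stand
for u,v in [(140,215),(150,219),(155,222),(158,225),(150,238),(145,240)]: print(u,v,np.round(at_depth(t,u,v),3))
```

```text
[ 0.6110418  -0.30388746  0.30902917] [ 0.84201762 -0.12101194  0.07693583 -0.52004164] [ 0.54681995 -0.33628141  0.16802253] [-1.00421817e-03  9.73846271e-01  2.27203686e-01 -9.57701321e-04]
[ 0.5528 -0.3375  0.4608] [[-1.0, -0.8], [1.0, -0.6], [0.7, 0.8], [-0.6, 0.9]]
[ 0.5528 -0.3373  0.4623] [[-0.8, -0.1], [0.9, -0.0], [0.4, 0.0], [-0.4, 0.2]]
[ 0.5528 -0.3374  0.461 ] [[-1.1, -0.9], [0.9, -0.7], [0.6, 0.7], [-0.7, 0.8], [-0.7, -0.1], [1.0, 0.1], [0.4, 0.1], [-0.4, 0.3]]
[ 0.5516 -0.3381  0.461  -0.006 ] [[-0.5, 0.1], [0.3, 0.3], [0.1, -0.1], [-0.2, 0.0], [-0.3, 0.2], [0.5, 0.3], [-0.0, -0.5], [0.1, -0.3]]
(array([ 0.55135883, -0.33381016,  0.05403789]), [np.float64(0.003836778353817089), np.float64(0.004152428697325708), np.float64(0.0006026160165861514)])
140 215 [0.515 0.115 0.251]
150 219 [0.514 0.113 0.165]
155 222 [0.51  0.113 0.11 ]
158 225 [0.504 0.113 0.076]
150 238 [0.47  0.153 0.016]
145 240 [0.456 0.122 0.178]
```

```bash
python3 -m handwheel '[[[4,3,30],0],[[0,0,35],0],[[0,0,35],0],[[0,0,25],0],[[0,0,12],0],[[0,0,0],0],[[0,0,0],0]]' 70 30
python3 - <<'E'
from h import *
grab("wrist","w2")
E
```

```text
clock: 2.1
position: [0.5524, -0.3392, 0.0337]
orientation: [0.001, 0.974, 0.227, 0.001]
contact_force: [0.9, -0.5, 0.1]
width: 0.704
```

View pics/w2.png

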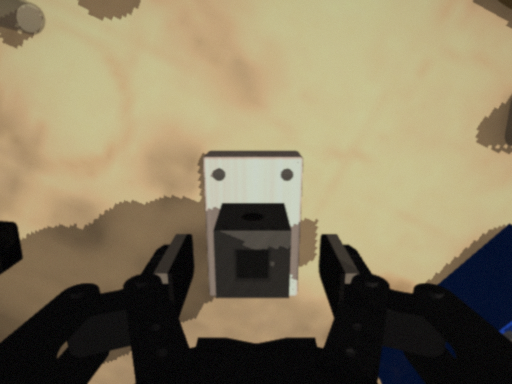

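Run:
```python
from h import *
d=load("w2"); crop(d,190,140,135,170,4,"c_w2")
```

```text
(no output)
```

View pics/c_w2.png

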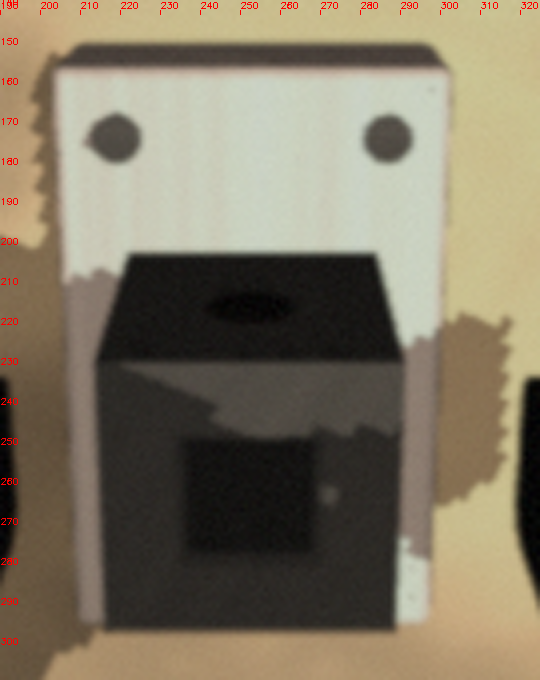

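Run:
```python
from h import *
from cell import status
d=load("w2"); o=status.get_obs(); T=rot(o["orientation"])
def fit(obs,x0,dz=False):
    def f(p):
        c,sn=np.cos(p[2]),np.sin(p[2]); r=[]
        for dd,u,v,l in obs: r+=list(proj(dd,[p[0]+c*l[0]-sn*l[1],p[1]+sn*l[0]+c*l[1],l[2]+(p[3] if dz else 0)])-[u,v])
        return r
    q=least_squares(f,x0+([0] if dz else [])); print(np.round(q.x,4),np.round(np.array(q.fun).reshape(-1,2),1).tolist()); return q.x
W=[(d,204,157.5,(.04,.025,.02)),(d,302,157.5,(.04,-.025,.02)),(d,297.5,295.5,(-.04,-.025,.02)),(d,210,295.5,(-.04,.025,.02)),
 (d,214,230,(.016,.016,.055)),(d,291,230,(.016,-.016,.055)),(d,289,297.5,(-.016,-.016,.055)),(d,216.5,297.5,(-.016,.016,.055))]
for dz in(0,1):
    p=fit(W,[.55,-.334,.46],dz); print(o["position"], "in tool:",T.T@(np.array([p[0],p[1],0])-o["position"])*1e3, 2*np.arctan2(o["orientation"][2],o["orientation"][1]))
```

```text
[ 0.5531 -0.3371  0.4602] [[-1.8, -1.1], [1.8, -1.3], [0.4, 1.1], [-0.8, 1.2], [-0.6, 0.3], [0.7, 0.2], [0.5, 0.1], [-0.2, 0.3]]
[ 0.55296937 -0.33936578  0.03426312] in tool: [ 1.02733842 -2.07477682 34.25875215] 0.4585463460415191
[ 0.5521 -0.3376  0.4602 -0.0022] [[-1.1, 0.1], [1.0, -0.0], [-0.2, 0.3], [-0.3, 0.5], [0.1, 0.5], [0.0, 0.4], [-0.2, -0.9], [0.4, -0.7]]
[ 0.55296937 -0.33936578  0.03426312] in tool: [-2.35178521e-02 -2.09470457e+00  3.42574255e+01] 0.4585463460415191
```

```bash
python3 -m handwheel '[[[0,-2,5],0],[[0,0,0],0],[[0,0,0],0]]' ; python3 -m handwheel '[[[0,0,0],0],[[0,0,0],0],[[0,0,0],0],[[0,0,0],0],[[0,0,0],0],[[0,0,0],0]]' 0 40
```

```text
clock: 2.45
position: [0.5514, -0.3363, 0.0279]
orientation: [0.0, 0.974, 0.228, 0.0]
contact_force: [0.5, 0.1, 0.0]
width: 0.7
clock: 3.05
position: [0.5516, -0.3367, 0.0277]
orientation: [0.0, 0.974, 0.228, 0.0]
contact_force: [0.7, -1.0, 4.2]
width: 0.369
```

```bash
python3 -m handwheel '[[[0,0,-25],0],[[0,0,-40],0],[[0,0,-40],0],[[8,-17,-35],0],[[16,-35,0],0],[[16,-35,0],0],[[16,-35,0],0],[[16,-35,0],0],[[0,0,0],0.086],[[0,0,0],0.086],[[0,0,0],0]]'
python3 - <<'E'
from h import *
grab("wrist","w3"); grab("side","s3")
E
```

```text
clock: 4.15
position: [0.5452, -0.1627, 0.1662]
orientation: [-0.001, 0.99, 0.144, -0.001]
contact_force: [0.1, -0.6, -3.6]
width: 0.369
```

View pics/w3.png

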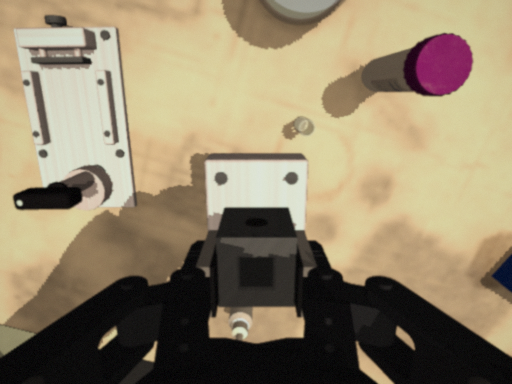

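View pics/s3.png

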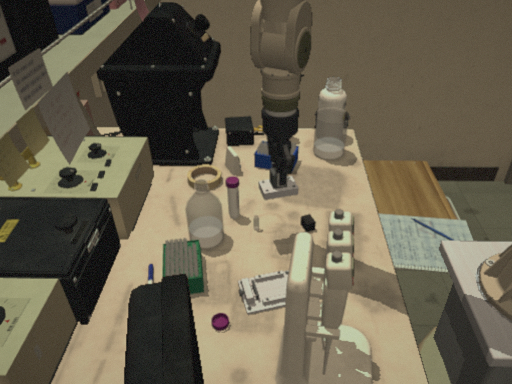

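Run:
```python
from h import *
d=load("w3"); crop(d,5,5,140,100,5,"c_w3a"); crop(d,5,105,140,110,5,"c_w3b")
```

```text
(no output)
```

View pics/c_w3a.png

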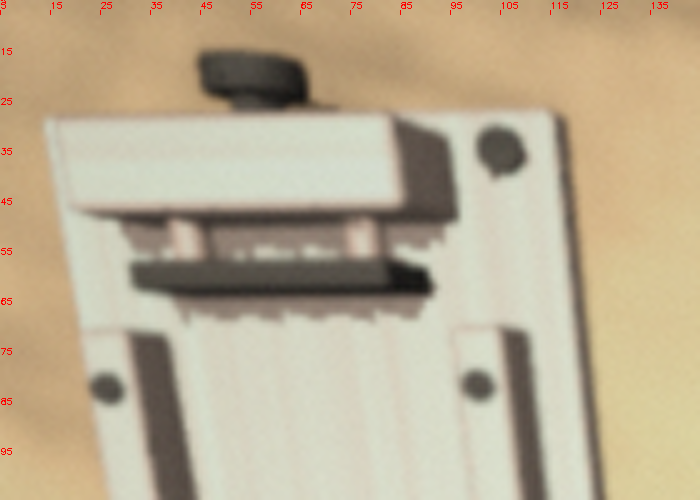

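View pics/c_w3b.png

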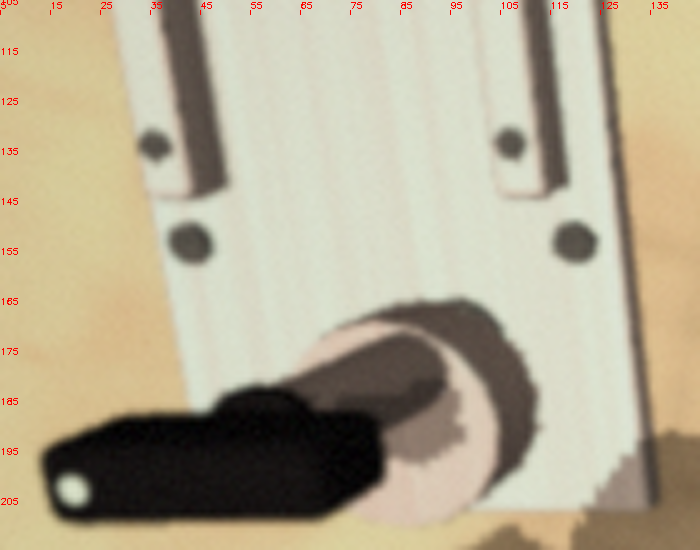

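```bash
cat >> h.py <<'E'
def fit(obs,x0,dz=False,quiet=False):
    def f(p):
        c,sn=np.cos(p[2]),np.sin(p[2]); r=[]
        for dd,u,v,l in obs: r+=list(proj(dd,[p[0]+c*l[0]-sn*l[1],p[1]+sn*l[0]+c*l[1],l[2]+(p[3] if dz else 0)])-[u,v])
        return r
    q=least_squares(f,list(x0)+([0] if dz else []))
    print(np.round(q.x,4),np.round(np.array(q.fun).reshape(-1,2),1).tolist()); return q.x
def loc(p,P):
    c,s=np.cos(p[2]),np.sin(p[2]); x,y=P[0]-p[0],P[1]-p[1]; return np.array([c*x+s*y,-s*x+c*y])*1e3
E
python3 - <<'E'
from h import *
d=load("w3");t=load("top0");s=load("side0")
W=[(d,115,27.4,(.07,-.045,.008)),(d,135,206.6,(-.095,-.045,.008)),(d,14.4,29,(.07,.045,.008)),
(d,31,71.4,(.034,.028,.02)),(d,43.4,143.6,(-.03,.028,.02)),(d,96.6,70.6,(.034,-.028,.02)),(d,105,143.6,(-.03,-.028,.02))]
p=fit(W,[.55,.012,.288]); q=fit(W,[.55,.012,.288],True)
for a in (p,q):
  dz=a[3] if len(a)>3 else 0
  for u,v in [(32.6,63.2),(82.6,63)]: print("pad",loc(a,at_z(d,u,v,.026+dz)))
  print("dot",loc(a,at_z(d,19.2,202.6,.094+dz)))
  for u,v in [(14,197),(81,190),(80,201)]: print("bar",loc(a,at_z(d,u,v,.094+dz)))
# holder in hand: foot corners near
print(d["xyz"])
E
```

```text
[0.5524 0.0116 0.2872] [[1.3, -0.9], [0.7, 1.5], [-1.0, -1.3], [-0.1, -0.8], [0.6, 1.4], [-1.2, -0.5], [-0.2, 1.4]]
[ 0.5518  0.014   0.2878 -0.0045] [[0.6, 0.1], [-0.1, -0.1], [-0.1, -0.3], [0.5, -0.5], [1.1, 0.6], [-1.5, -0.2], [-0.6, 0.5]]
pad [39.40686586 21.40153503]
pad [ 39.2243718  -20.86845785]
dot [-59.75310456   4.18542943]
bar [-55.55699269   7.09232516]
bar [-50.22010495 -42.15456095]
bar [-58.37529576 -40.17758277]
pad [39.75431165 21.92184792]
pad [ 39.54359624 -21.0226122 ]
dot [-61.37541143   5.34878801]
bar [-57.08932936   8.31427475]
bar [-51.66986977 -41.97121234]
bar [-59.99532952 -39.94776201]
[ 0.61339898 -0.1426544   0.30822599]
```

Run:
```python
from h import *
d=load("w3");p=[.552,.0125,.2875]
for u,v in [(85,167.5),(104.5,190),(90,209)]: print("disc edge",loc(p,at_z(d,u,v,.028)))
# model of bar & disc outline for several cam angles
def W(l): c,s=np.cos(p[2]),np.sin(p[2]); return [p[0]+c*l[0]-s*l[1],p[1]+s*l[0]+c*l[1],l[2]]
im=cv2.cvtColor(d["image"],cv2.COLOR_RGB2BGR); S=6
big=cv2.resize(im[150:220,0:140],None,fx=S,fy=S,interpolation=cv2.INTER_CUBIC)
for a,col in [(1.6,(0,0,255)),(1.75,(0,255,0)),(1.9,(255,0,0))]:
    for z in (.074,.094):
        pts=[]
        for x,y in [(21,6.5),(-21,6.5),(-21,-6.5),(21,-6.5)]:
            l=[-.06+(np.cos(a)*x-np.sin(a)*y)/1e3,-.012+(np.sin(a)*x+np.cos(a)*y)/1e3,z]; u=proj(d,W(l)); pts.append(((u-[0,150])*S))
        cv2.polylines(big,[np.int32(pts)],True,col,1)
    th=a+1.1; pts=[]
    for k in np.linspace(0,6.28,40):
        l=[-.06+.012*np.cos(th)+.02*np.cos(k),-.012+.012*np.sin(th)+.02*np.sin(k),.028]; pts.append((proj(d,W(l))-[0,150])*S)
    cv2.polylines(big,[np.int32(pts)],True,col,1)
cv2.imwrite("pics/ov3.png",big[:, :800])
```

```text
disc edge [-48.9280928  -12.07147671]
disc edge [-70.02343997 -27.00620588]
disc edge [-88.6031612  -10.83456755]
```

View pics/ov3.png

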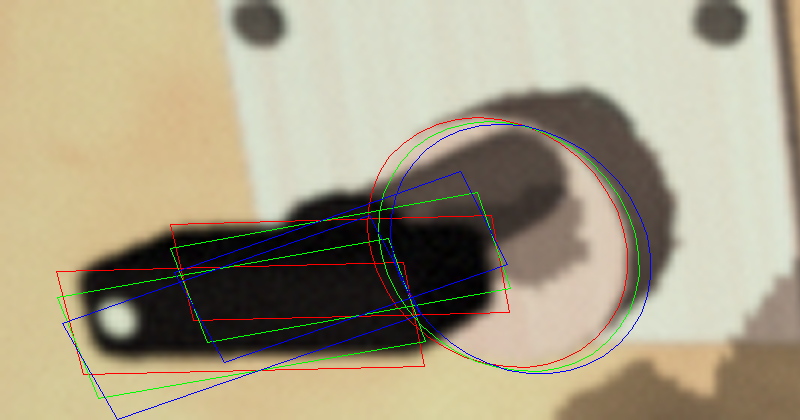

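```bash
python3 -m handwheel '[[[13,-41,0],0],[[13,-42,0],0],[[13,-42,0],0],[[12.5,-41,0],0],[[0,0,0],0],[[0,0,0],0]]'
python3 - <<'E'
from h import *
grab("wrist","w4"); grab("side","s4"); grab("top","t4")
E
```

```text
clock: 4.85
position: [0.5481, 0.0108, 0.1669]
orientation: [0.0, 0.989, 0.145, -0.0]
contact_force: [0.1, 0.6, -2.8]
width: 0.368
```

View pics/w4.png

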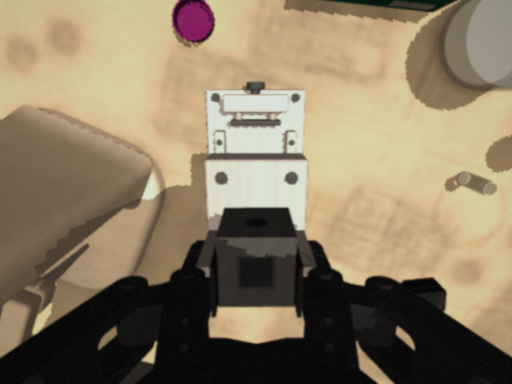

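View pics/s4.png

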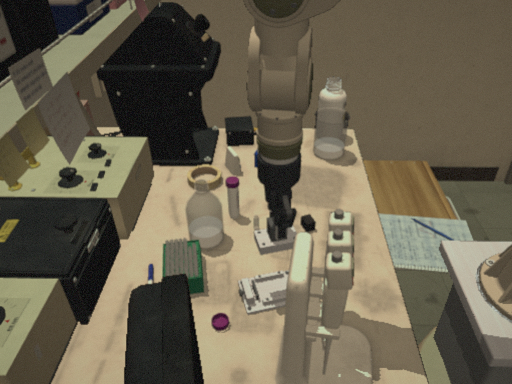

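Run:
```python
from h import *
d=load("w4"); crop(d,195,80,125,110,6,"c_w4a")
```

```text
(no output)
```

View pics/c_w4a.png

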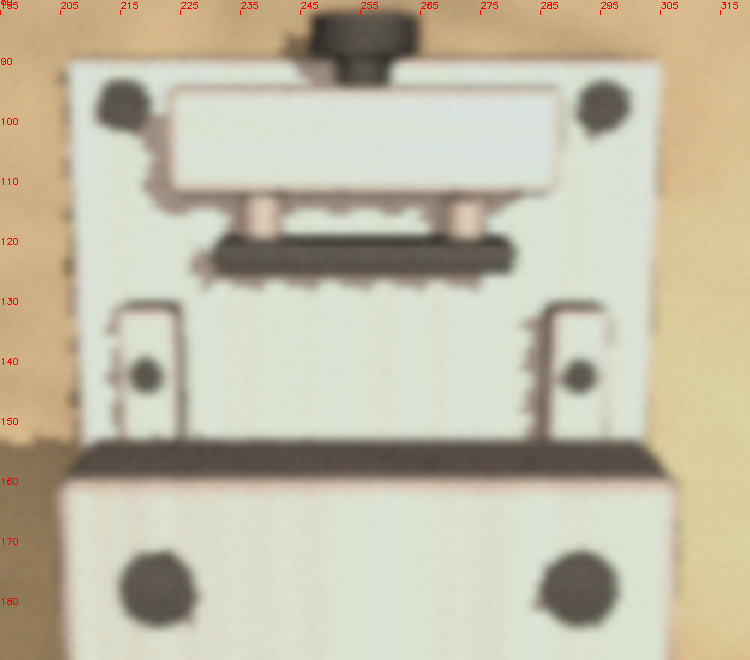

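Run:
```python
from h import *
from cell import status
d=load("w4"); o=status.get_obs(); print(o["position"],2*np.arctan2(o["orientation"][2],o["orientation"][1]))
W=[(d,206.7,90.3,(.07,.045,.008)),(d,305,90.3,(.07,-.045,.008)),(d,224.3,131.5,(.034,.028,.02)),(d,287,131.5,(.034,-.028,.02))]
p=fit(W,[.55,.012,.288])
for u,v in [(231,125.3),(280,125.3)]: print("pad",loc(p,at_z(d,u,v,.026)))
print("tcp in fixture",loc(p,o["position"]))
for z in (.157,.159,.161):
  for u,v in [(205.3,160),(307.5,160)]: print(z,"foot corner in fixture",loc(p,at_z(d,u,v,z)))
```

```text
[0.54841607 0.00889635 0.16705808] 0.2867571147481879
[0.5521 0.0123 0.291 ] [[-1.0, -0.3], [0.9, -0.3], [0.1, 0.3], [0.1, 0.4]]
pad [40.30882133 21.50223348]
pad [ 40.34567527 -21.09841784]
tcp in fixture [-4.51537256 -2.21371977]
0.157 foot corner in fixture [36.02077201 24.17778908]
0.157 foot corner in fixture [ 36.06406511 -25.0259913 ]
0.159 foot corner in fixture [36.42372238 23.85717767]
0.159 foot corner in fixture [ 36.46644605 -24.69942751]
0.161 foot corner in fixture [36.82667276 23.53656627]
0.161 foot corner in fixture [ 36.86882699 -24.37286372]
```

```bash
python3 -m handwheel '[[[-1,0,25],0],[[0,0,40],0],[[0,0,28],0],[[0,0,12],0],[[0,0,0],0],[[0,0,0],0]]'
python3 - <<'E'
from h import *
from cell import status
grab("wrist","w5"); crop(load("w5"),150,90,200,150,4,"c_w5")
for _ in range(3): print(status.get_obs()["position"])
E
```

```text
clock: 5.6
position: [0.5483, 0.009, 0.0633]
orientation: [0.0, 0.99, 0.143, 0.001]
contact_force: [0.6, 0.3, -3.7]
width: 0.37
[0.54886028 0.00911639 0.06384029]
[0.54886028 0.00911639 0.06384029]
[0.54886028 0.00911639 0.06384029]
```

View pics/c_w5.png

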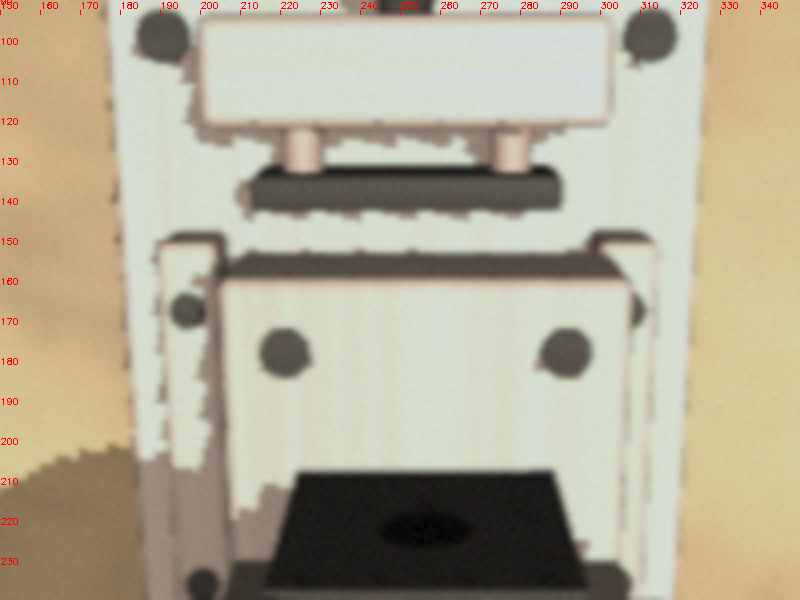

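Run:
```python
from h import *
d=load("w5"); crop(d,180,130,60,70,9,"c_w5l"); crop(d,275,130,60,70,9,"c_w5r")
```

```text
(no output)
```

View pics/c_w5l.png

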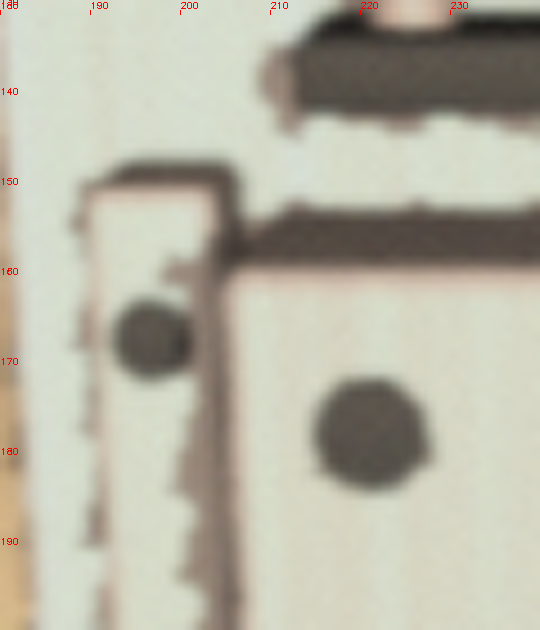

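View pics/c_w5r.png

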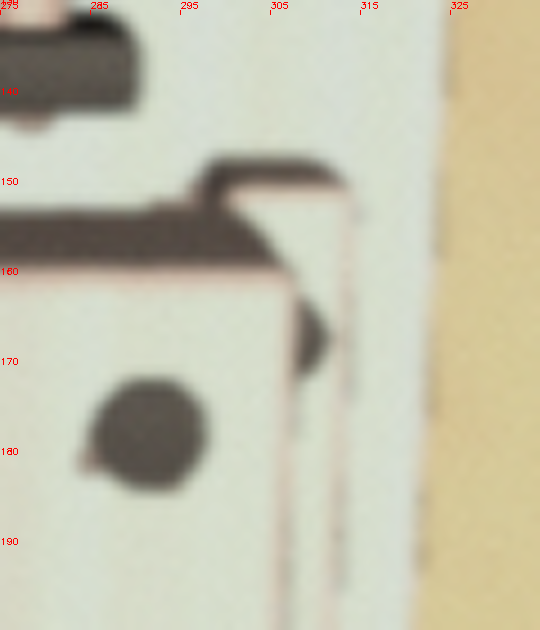

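Run:
```python
from h import *
from cell import status
d=load("w5"); print(d["xyz"])
p=fit([(d,203.6,150.6,(.034,.028,.02)),(d,300.6,150.6,(.034,-.028,.02)),(d,213,142,(.0397,.022,.026)),(d,290,142,(.0397,-.022,.026))],[.552,.0123,.29])
p[2]=.2885
a=[at_z(d,u,160,.056) for u in(205.5,307.4)]
print(loc(p,a[0]),loc(p,a[1]),np.linalg.norm(a[0]-a[1]))
print("pad",[loc(p,at_z(d,u,142,.026)) for u in (213,290)])
print(loc(p,d["xyz"]))
```

```text
[0.6160154  0.02915252 0.20552973]
[0.5527 0.0128 0.2881] [[0.2, -0.1], [-0.6, -0.2], [-0.6, 0.2], [1.0, 0.1]]
[35.55089996 21.50125809] [ 35.50532475 -26.72308407] 0.04822436369594848
pad [array([39.80114724, 21.63414097]), array([ 39.75772317, -21.42978843])]
[65.31959439 -2.34454662]
```

```bash
python3 -m handwheel '[[[0,-2.5,0],0],[[0,0,8],0],[[0,0,0],0],[[0,0,0],0]]'
python3 - <<'E'
from h import *
grab("wrist","w6"); d=load("w6"); crop(d,180,130,150,70,5,"c_w6")
E
```

```text
clock: 6.05
position: [0.5464, 0.0123, 0.0542]
orientation: [0.0, 0.99, 0.144, -0.0]
contact_force: [-0.7, 0.7, -2.9]
width: 0.365
```

View pics/c_w6.png

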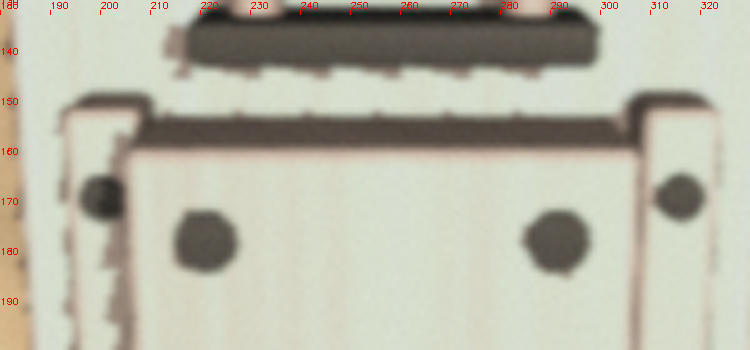

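```bash
python3 -m handwheel '[[[0,0.8,4],0],[[0,0,5],0],[[0,0,4],0],[[0,0,0],0]]'; python3 -m handwheel '[[[0,0,2],0],[[0,0,2],0],[[0,0,0],0]]'
```

```text
clock: 6.5
position: [0.5461, 0.0115, 0.0403]
orientation: [-0.0, 0.99, 0.143, -0.001]
contact_force: [-0.9, 0.9, -3.4]
width: 0.367
clock: 6.8
position: [0.5468, 0.0114, 0.037]
orientation: [-0.0, 0.99, 0.143, -0.0]
contact_force: [-0.9, 0.5, -3.0]
width: 0.372
```

```bash
python3 -m handwheel '[[[0,0,0.7],0],[[0,0,0.5],0],[[0,0,0],0]]'; python3 -m handwheel '[[[0,0,0.5],0],[[0,0,0],0]]'
```

```text
clock: 7.1
position: [0.5469, 0.0114, 0.0361]
orientation: [0.0, 0.99, 0.143, 0.0]
contact_force: [0.1, -0.9, -2.9]
width: 0.366
clock: 7.3
position: [0.547, 0.0114, 0.0357]
orientation: [0.0, 0.99, 0.143, 0.0]
contact_force: [-0.2, -0.7, -2.3]
width: 0.365
```

```bash
python3 -m handwheel '[[[0,0,0.5],0],[[0,0,0],0]]'; python3 -m handwheel '[[[0,0,0.5],0],[[0,0,0],0]]'; python3 -m handwheel '[[[0,0,0.5],0],[[0,0,0],0]]'
```

```text
clock: 7.5
position: [0.547, 0.0114, 0.0357]
orientation: [0.0, 0.99, 0.143, 0.0]
contact_force: [-2.1, 0.7, 5.0]
width: 0.368
clock: 7.7
position: [0.547, 0.0114, 0.0357]
orientation: [0.0, 0.99, 0.143, 0.0]
contact_force: [-4.2, 0.5, 9.0]
width: 0.365
clock: 7.9
position: [0.5471, 0.0114, 0.0357]
orientation: [0.0, 0.99, 0.143, 0.001]
contact_force: [-5.3, 0.1, 12.6]
width: 0.37
```

```bash
python3 -m handwheel '[[[0,0,-1],0],[[0,0,0],0]]';  python3 -m handwheel '[[[0,0,0],0],[[0,0,0],0],[[0,0,0],0],[[0,0,0],0]]' 65; python3 -m handwheel '[[[0,0,-20],0],[[0,0,-40],0],[[0,0,-40],0],[[0,0,-20],0],[[0,0,0],0]]'
python3 - <<'E'
from h import *
grab("wrist","w7")
E
```

```text
clock: 8.1
position: [0.547, 0.0114, 0.0357]
orientation: [0.0, 0.99, 0.143, 0.0]
contact_force: [-2.1, 0.1, 6.6]
width: 0.371
clock: 8.5
position: [0.547, 0.0114, 0.0349]
orientation: [0.0, 0.99, 0.143, -0.0]
contact_force: [0.1, 1.0, 0.7]
width: 0.659
clock: 9.0
position: [0.5494, 0.0111, 0.1587]
orientation: [0.001, 0.99, 0.143, 0.003]
contact_force: [-0.3, 0.1, 0.1]
width: 0.651
```

View pics/w7.png

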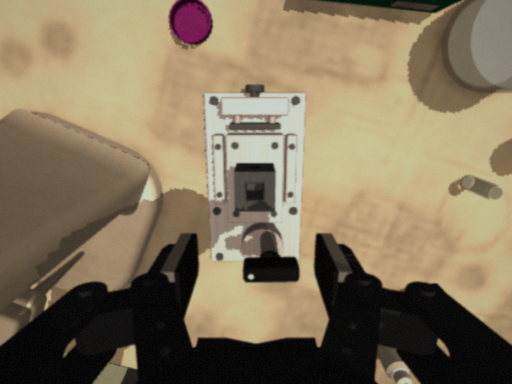

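Run:
```python
from h import *
d=load("w7"); crop(d,195,85,120,205-95,6,"c_w7a"); crop(d,195,180,120,110,6,"c_w7b")
```

```text
(no output)
```

View pics/c_w7a.png

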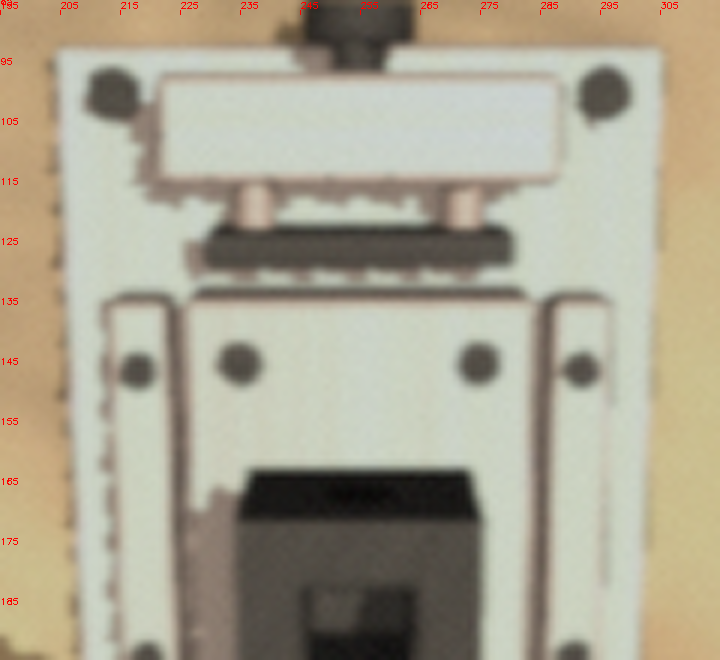

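View pics/c_w7b.png

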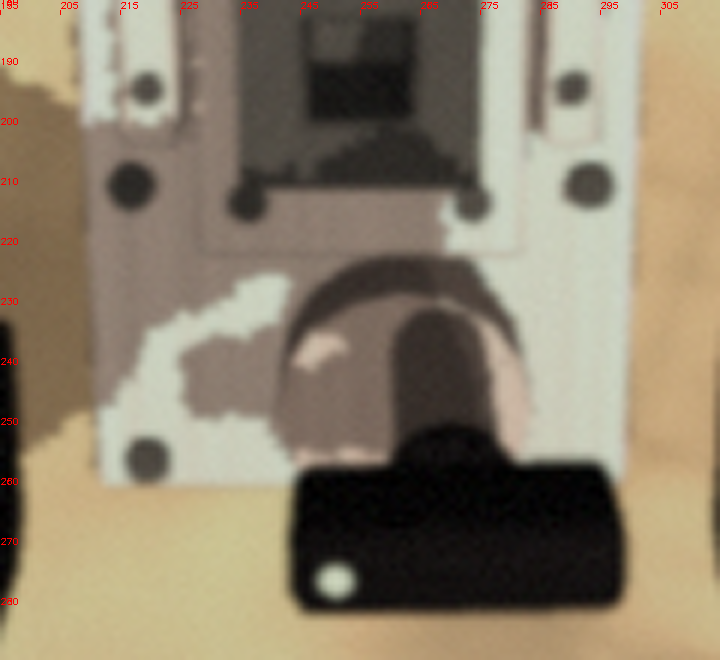

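Run:
```python
from h import *
from cell import status
d=load("w7"); o=status.get_obs(); print(o["position"],2*np.arctan2(o["orientation"][2],o["orientation"][1]), d["xyz"])
p=fit([(d,205,93.2,(.07,.045,.008)),(d,305,93.2,(.07,-.045,.008)),(d,211.7,261,(-.095,.045,.008)),(d,299,260,(-.095,-.045,.008)),
 (d,223,135.3,(.034,.028,.02)),(d,287.5,135.3,(.034,-.028,.02))],[.552,.0123,.29])
q=fit([(d,205,93.2,(.07,.045,.008)),(d,305,93.2,(.07,-.045,.008)),(d,211.7,261,(-.095,.045,.008)),(d,299,260,(-.095,-.045,.008)),
 (d,223,135.3,(.034,.028,.02)),(d,287.5,135.3,(.034,-.028,.02))],[.552,.0123,.29],True)
for a in (p,q):
  dz=a[3] if len(a)>3 else 0
  print("pad",[loc(a,at_z(d,u,129.2,.026+dz)) for u in (229.5,280)])
  print("holder front",[loc(a,at_z(d,u,135.3,.028+dz)) for u in (226.3,283.5)], "rear",[loc(a,at_z(d,u,222,.028+dz)) for u in (229,282)])
  b=[at_z(d,245.8,281.7,.094+dz),at_z(d,296.3,281,.094+dz)]; print("bar edge",loc(a,b[0]),loc(a,b[1]))
  print("dot",loc(a,at_z(d,250.8,277,.094+dz)),"discfront",loc(a,at_z(d,262,229,.028+dz)))
  W=lambda l:[a[0]+np.cos(a[2])*l[0]-np.sin(a[2])*l[1],a[1]+np.sin(a[2])*l[0]+np.cos(a[2])*l[1]]
  print("cam axis world",W((-.06,-.012)))
```

```text
[0.54816596 0.01126737 0.15652386] 0.2877770663612633 [0.61631447 0.03145232 0.30135239]
[0.5524 0.0124 0.2903] [[-1.3, -0.6], [1.3, -0.8], [-0.5, 0.6], [0.6, 1.4], [-0.0, 0.1], [-0.2, -0.0]]
[ 0.5518  0.0122  0.2903 -0.0035] [[-0.6, 0.1], [0.7, -0.1], [0.0, -0.6], [0.1, 0.2], [0.4, 0.2], [-0.6, 0.1]]
pad [array([39.90174712, 21.73370981]), array([ 39.820351 , -21.0856595])]
holder front [array([34.99840171, 24.40401301]), array([ 34.90424348, -23.99026376])] rear [array([-43.65804248,  24.06322103]), array([-43.78874962, -24.34601366])]
bar edge [-64.09718267   7.11138036] [-63.65942108 -29.97553862]
dot [-60.1947202    3.41550842] discfront [-50.64170271  -6.09740894]
cam axis world [np.float64(0.49831293005385324), np.float64(-0.016303258597210567)]
pad [array([40.10745017, 22.00752286]), array([ 40.02503018, -21.35295961])]
holder front [array([35.1392061 , 24.71382857]), array([ 35.04385464, -24.29648666])] rear [array([-44.51850093,  24.36868974]), array([-44.65086655, -24.65677382])]
bar edge [-65.74792178   7.22994646] [-65.30280983 -30.47934211]
dot [-61.7799702    3.47205313] discfront [-51.59105683  -6.17587293]
cam axis world [np.float64(0.49779062963807985), np.float64(-0.016458155257060784)]
```

```bash
python3 -m handwheel '[[[-21,28,0],0],[[-21,28,0],0],[[-21,28,0],0],[[-21,28,0],0],[[0,0,0],-0.14],[[0,0,0],-0.14],[[0,0,0],-0.14],[[0,0,0],-0.14],[[0,0,0],-0.14],[[0,0,0],-0.14],[[0,0,0],-0.14],[[0,0,0],-0.14]]' 50
python3 - <<'E'
from cell import status
import numpy as np
o=status.get_obs(); print(o["joints"],2*np.arctan2(o["orientation"][2],o["orientation"][1]))
E
```

```text
clock: 10.25
position: [0.497, -0.1194, 0.153]
orientation: [-0.001, 0.76, 0.649, -0.001]
contact_force: [-0.7, 1.0, 0.2]
width: 0.501
[-3.92839179e-01  2.31586803e-01 -2.59603240e-01  1.08293766e+00
 -8.19872230e-05  1.33528943e+00] 1.413464184803549
```

```bash
python3 -m handwheel '[[[0,0,0],-0.148],[[0,0,0],-0.148],[[0,0,0],-0.148],[[0,0,0],-0.148],[[0,0,0],-0.148],[[0,0,0],-0.148],[[0,0,0],-0.148],[[0,0,0],-0.148],[[0,0,0],-0.148],[[0,0,0],-0.148],[[0,0,0],-0.148],[[0,0,0],-0.148]]'; python3 -m handwheel '[[[0,0,0],-0.148],[[0,0,0],-0.148],[[0,0,0],-0.148],[[0,0,0],-0.148],[[0,0,0],-0.148],[[0,0,0],-0.148],[[0,0,0],-0.148],[[0,0,0],-0.148],[[0,0,0],-0.148],[[0,0,0],-0.148],[[0,0,0],-0.148],[[0,0,0],-0.148]]';python3 - <<'E'
from cell import status
import numpy as np
o=status.get_obs(); print(o["position"],o["joints"],2*np.arctan2(o["orientation"][2],o["orientation"][1]))
E
```

```text
clock: 11.45
position: [0.497, -0.1194, 0.153]
orientation: [-0.002, -0.024, 1.0, 0.001]
contact_force: [0.7, 0.8, 0.3]
width: 0.501
clock: 12.65
position: [0.497, -0.1194, 0.153]
orientation: [0.0, 0.791, -0.612, -0.002]
contact_force: [0.1, 0.2, -0.0]
width: 0.5
[ 0.49701532 -0.11937044  0.15301791] [-3.92808326e-01  2.31609791e-01 -2.59619016e-01  1.08290280e+00
 -9.73552968e-05 -2.21708699e+00] -1.3173138253986185
```

```bash
python3 -m handwheel '[[[0,0,0],-0.047],[[-33,-10,0],0],[[-33,-11,0],0],[[-32,-10,0],0],[[0,0,0],0],[[0,0,0],0]]';python3 - <<'E'
from h import *
d=grab("wrist","w8")
from cell import status
o=status.get_obs(); print(o["position"],o["joints"],2*np.arctan2(o["orientation"][2],o["orientation"][1]))
E
```

```text
clock: 13.25
position: [0.4985, -0.0163, 0.1536]
orientation: [0.001, 0.804, -0.595, -0.001]
contact_force: [-0.3, -0.0, 0.2]
width: 0.5
[ 0.49874396 -0.01702674  0.15386383] [-1.94846542e-01  2.07513809e-01 -2.88556727e-01  1.07659855e+00
 -4.65518750e-04 -2.06061556e+00] -1.27582319618269
```

View pics/w8.png

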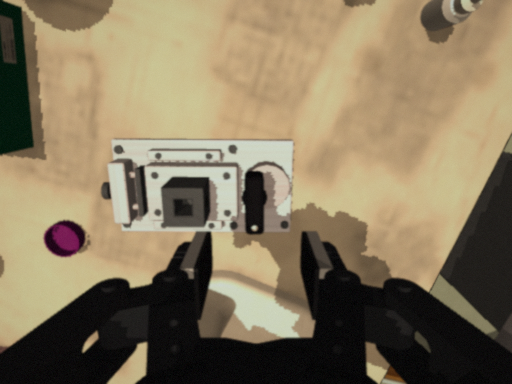

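```bash
python3 -m handwheel '[[[0,0,10],0],[[0,0,20],0],[[0,0,10],0],[[0,0,0],0],[[0,0,0],0]]' 35;python3 - <<'E'
from h import *
d=grab("wrist","w9")
crop(d,180,150,150,150,4,"c_w9")
E
```

```text
clock: 13.8
position: [0.4992, -0.0175, 0.1148]
orientation: [0.0, 0.803, -0.596, -0.0]
contact_force: [-1.0, -0.2, -0.2]
width: 0.349
```

View pics/c_w9.png

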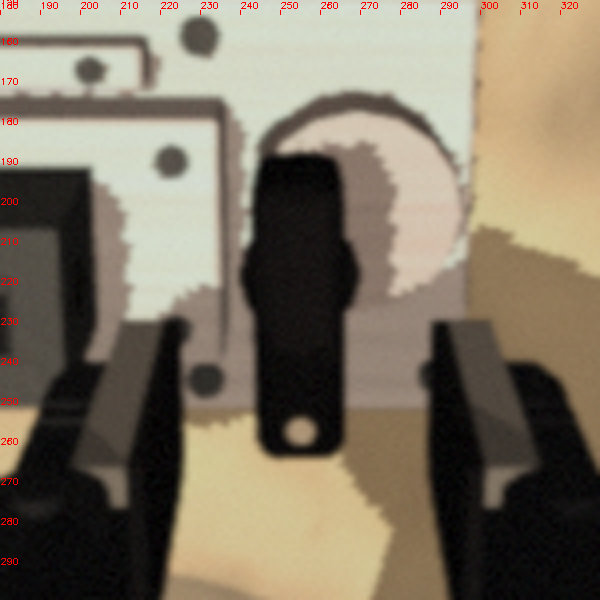

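Run:
```python
from h import *
from cell import status
d=load("w9"); o=status.get_obs(); P=o["position"]; T=rot(o["orientation"]); print(P)
for z in (.094,.09): print(proj(d,[P[0],P[1],z]))
c=[at_z(d,u,v,.094) for u,v in [(255.3,188.8),(255.3,264)]]
print(c, (c[0]+c[1])/2, T.T@((c[0]+c[1])/2-P)*1e3, np.linalg.norm(c[0]-c[1]), np.arctan2(*(c[0]-c[1])[1::-1]))
```

```text
[ 0.49966586 -0.01747686  0.11537102]
[253.51142544 229.34135101]
[253.55284983 226.46492803]
[array([ 0.50545297, -0.04000495,  0.094     ]), array([0.49253624, 0.00269782, 0.094     ])] [ 0.4989946  -0.01865357  0.094     ] [ 0.92618299  0.98953781 21.37097466] 0.044613540794406534 -1.2770660590437812
```

```bash
python3 -m handwheel '[[[0,0.7,12],0],[[0,0,20],0],[[0,0,13],0],[[0,0,2],0],[[0,0,0],0],[[0,0,0],0]]';python3 - <<'E'
from h import *
d=grab("wrist","w10")
from cell import status
o=status.get_obs();print(o["contact_force"],o["ft_torque"],o["position"])
E
```

```text
clock: 14.45
position: [0.4993, -0.0173, 0.0687]
orientation: [-0.0, 0.803, -0.596, 0.001]
contact_force: [0.4, 0.3, 0.5]
width: 0.35
[-0.61816556  0.47140149 -0.01617058] [-0.05513875 -0.00221991  0.00373611] [ 0.49942684 -0.01735833  0.06885587]
```

View pics/w10.png

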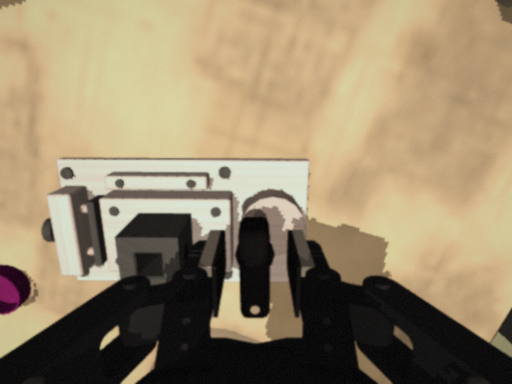

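```bash
python3 -m handwheel '[[[0,0,0],0],[[0,0,0],0],[[0,0,0],0],[[0,0,0],0]]' 0 30;python3 -m handwheel '[[[0,0,0],0],[[0,0,0],0]]' 0 90
cat > st.py <<'E'
from cell import status
import numpy as np
o=status.get_obs();print("F",o["contact_force"].round(2),"M",o["ft_torque"].round(3),"P",o["position"].round(4),"psi",round(2*np.arctan2(o["orientation"][2],o["orientation"][1]),4),"j6",o["joints"][5].round(3),"w",round(o["width"],3))
E
python3 st.py
```

```text
clock: 14.9
position: [0.5, -0.0172, 0.069]
orientation: [-0.001, 0.803, -0.596, 0.001]
contact_force: [1.9, 1.6, 5.4]
width: 0.19
clock: 15.1
position: [0.5, -0.0172, 0.0693]
orientation: [-0.001, 0.803, -0.596, 0.001]
contact_force: [1.9, 2.6, 7.9]
width: 0.147
F [1.87 2.56 7.86] M [ 0.469 -0.334 -0.008] P [ 0.5    -0.0172  0.0693] psi -1.2762 j6 -2.061 w 0.147
```

```bash
python3 -m handwheel '[[[0,0,0],0.04],[[0,0,0],0.05],[[0,0,0],0.05]]'; python3 st.py; python3 -m handwheel '[[[0,0,0],0.05],[[0,0,0],0.05],[[0,0,0],0.05]]'; python3 st.py
```

```text
clock: 15.4
position: [0.4998, -0.0172, 0.0693]
orientation: [-0.001, 0.759, -0.651, 0.001]
contact_force: [1.5, 1.9, 8.7]
width: 0.147
F [1.46 1.94 8.68] M [ 0.306 -0.194  0.374] P [ 0.4998 -0.0172  0.0693] psi -1.4172 j6 -1.92 w 0.147
clock: 15.7
position: [0.4996, -0.0172, 0.0693]
orientation: [-0.001, 0.708, -0.706, 0.001]
contact_force: [0.1, 1.8, 9.5]
width: 0.147
F [0.05 1.79 9.47] M [0.298 0.012 0.405] P [ 0.4996 -0.0172  0.0693] psi -1.5672 j6 -1.77 w 0.147
```

```bash
python3 -m handwheel '[[[0,0,0],0.05],[[0,0,0],0.05],[[0,0,0],0.05],[[0,0,0],0.05]]'; python3 st.py; python3 -m handwheel '[[[0,0,0],0.05],[[0,0,0],0.05],[[0,0,0],0.05],[[0,0,0],0.05]]'; python3 st.py;  python3 -m handwheel '[[[0,0,0],0.05],[[0,0,0],0.05],[[0,0,0],0.05]]'; python3 st.py
```

```text
clock: 16.1
position: [0.4992, -0.0172, 0.0692]
orientation: [0.0, -0.634, 0.773, -0.001]
contact_force: [-0.6, 2.3, 10.0]
width: 0.147
F [-0.57  2.35 10.02] M [0.292 0.196 0.4  ] P [ 0.4992 -0.0172  0.0692] psi 4.5159 j6 -1.57 w 0.147
clock: 16.5
position: [0.4988, -0.0171, 0.0692]
orientation: [0.0, -0.554, 0.832, -0.0]
contact_force: [-1.4, 1.7, 11.7]
width: 0.15
F [-1.38  1.72 11.7 ] M [0.314 0.368 0.411] P [ 0.4988 -0.0171  0.0692] psi 4.316 j6 -1.37 w 0.15
clock: 16.8
position: [0.4986, -0.017, 0.0692]
orientation: [0.0, -0.49, 0.872, -0.0]
contact_force: [-1.8, 2.2, 11.8]
width: 0.145
F [-1.8   2.16 11.85] M [0.378 0.505 0.425] P [ 0.4986 -0.017   0.0692] psi 4.1661 j6 -1.22 w 0.145
```

```bash
python3 -m handwheel '[[[0,0,0],0.03],[[0,0,0],0.03]]' >/dev/null; python3 st.py; python3 -m handwheel '[[[0,0,0],0.03],[[0,0,0],0.03]]'>/dev/null; python3 st.py;  python3 -m handwheel '[[[0,0,0],0.03],[[0,0,0],0.03]]'>/dev/null; python3 st.py
```

```text
F [-2.3   2.17 12.24] M [0.422 0.513 0.395] P [ 0.4985 -0.0169  0.0692] psi 4.1069 j6 -1.16 w 0.144
F [-2.72  2.27 11.68] M [0.536 0.579 0.474] P [ 0.4984 -0.0169  0.0692] psi 4.047 j6 -1.1 w 0.147
F [-2.19  1.95 12.45] M [0.545 0.652 0.529] P [ 0.4983 -0.0168  0.0692] psi 3.9871 j6 -1.041 w 0.144
```

Run:
```python
from h import *
d=grab("wrist","w11")
```

```text
(no output)
```

View pics/w11.png

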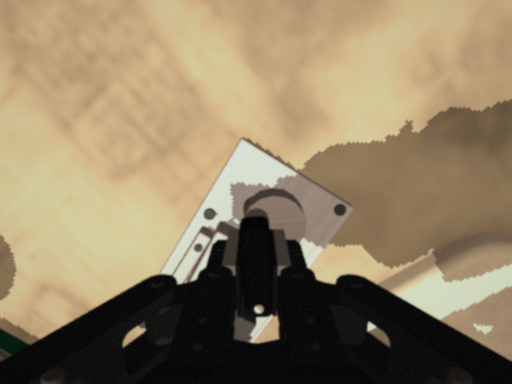

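```bash
for i in 1; do python3 -m handwheel '[[[0,0,0],0.02]]' >/dev/null; python3 st.py; python3 -m handwheel '[[[0,0,0],0.01]]'>/dev/null; python3 st.py;  python3 -m handwheel '[[[0,0,0],0.01]]'>/dev/null; python3 st.py; done
```

```text
F [-2.35  2.21 12.75] M [0.546 0.67  0.54 ] P [ 0.4983 -0.0168  0.0692] psi 3.9679 j6 -1.021 w 0.148
F [-2.48  2.25 12.38] M [0.604 0.738 0.609] P [ 0.4983 -0.0168  0.0692] psi 3.9579 j6 -1.011 w 0.143
F [-2.36  3.07 12.59] M [0.532 0.717 0.583] P [ 0.4983 -0.0168  0.0692] psi 3.9481 j6 -1.002 w 0.143
```

```bash
python3 -m handwheel '[[[0,0,0],0.01]]' >/dev/null; python3 st.py; python3 -m handwheel '[[[0,0,0],0.01]]'>/dev/null; python3 st.py;  python3 -m handwheel '[[[0,0,0],0.01]]'>/dev/null; python3 st.py
```

```text
F [-3.34  2.04 13.05] M [0.603 0.63  0.614] P [ 0.4982 -0.0168  0.0692] psi 3.9382 j6 -0.992 w 0.151
F [-3.08  2.94 12.37] M [0.529 0.739 0.647] P [ 0.4982 -0.0167  0.0692] psi 3.9282 j6 -0.982 w 0.146
F [-3.52  3.31 12.43] M [0.591 0.701 0.666] P [ 0.4982 -0.0167  0.0692] psi 3.9183 j6 -0.972 w 0.145
```

```bash
python3 -m handwheel '[[[0,0,0],0.01],[[0,0,0],0.01]]' >/dev/null; python3 st.py; python3 -m handwheel '[[[0,0,0],0.01]]'>/dev/null; python3 st.py;  python3 -m handwheel '[[[0,0,0],0.01]]'>/dev/null; python3 st.py
```

```text
F [-2.67  2.61 13.05] M [0.618 0.804 0.65 ] P [ 0.4982 -0.0167  0.0692] psi 3.8984 j6 -0.952 w 0.146
F [-3.4   3.17 13.15] M [0.589 0.726 0.697] P [ 0.4981 -0.0167  0.0692] psi 3.8884 j6 -0.942 w 0.144
F [-1.86  2.52 12.46] M [0.65  0.749 0.662] P [ 0.4982 -0.0167  0.0692] psi 3.8785 j6 -0.932 w 0.15
```

```bash
python3 - <<'E'
from h import *
d=grab("wrist","w12"); crop(d,160,130,200,150*1,4,"c_w12"); crop(load("w11"),200,200,110,130,6,"c_w11k"); crop(d,200,200,110,130,6,"c_w12k")
d=grab("side","s12"); crop(d,215,235,120,90,6,"c_s12")
d=grab("top","t12")
E
python3 st.py
```

```text
F [-3.42  3.24 13.63] M [0.595 0.725 0.573] P [ 0.4981 -0.0167  0.0692] psi 3.8785 j6 -0.932 w 0.144
```

View pics/c_w12k.png

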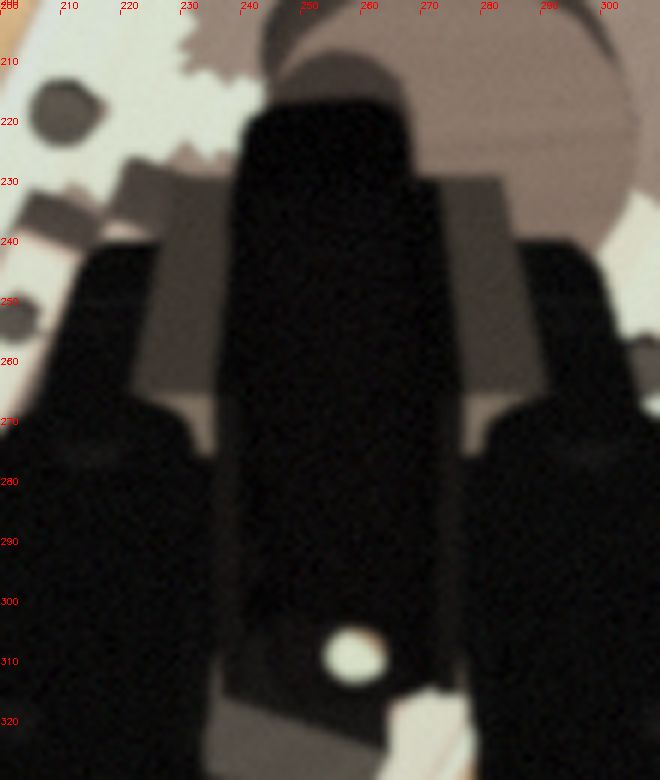

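View pics/c_w11k.png

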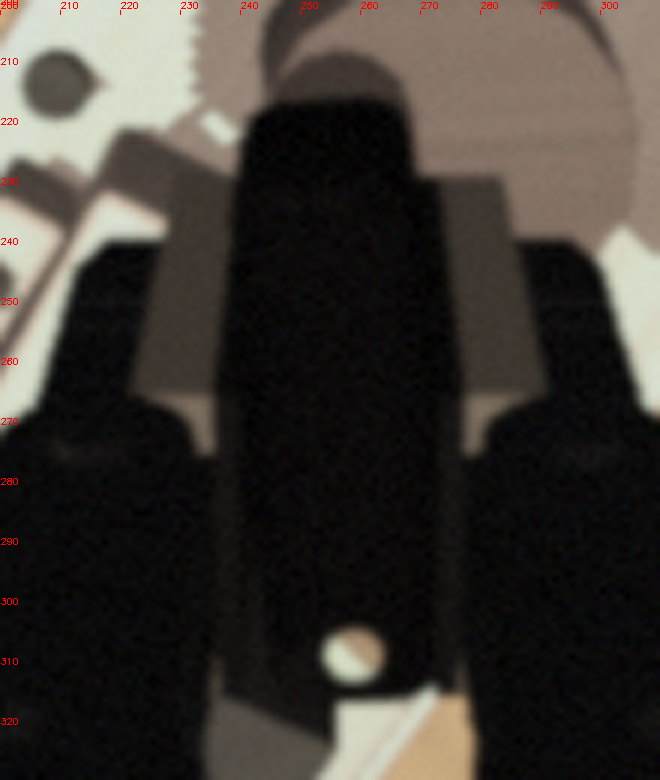

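View pics/c_s12.png

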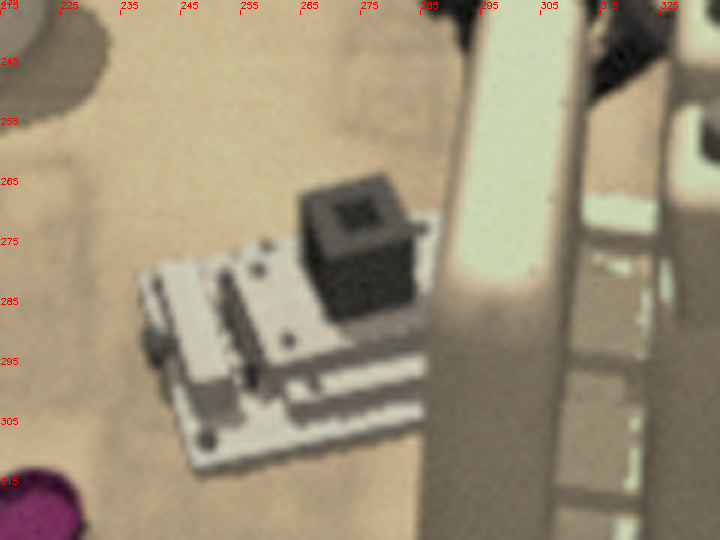

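```bash
for i in 1; do python3 -m handwheel '[[[0,0,0],0.01]]' >/dev/null; python3 st.py; python3 -m handwheel '[[[0,0,0],0.01]]'>/dev/null; python3 st.py;  python3 -m handwheel '[[[0,0,0],0.01]]'>/dev/null; python3 st.py; done
```

```text
F [-3.71  2.91 13.33] M [0.626 0.707 0.675] P [ 0.4981 -0.0167  0.0692] psi 3.8687 j6 -0.922 w 0.145
F [-2.23  3.13 13.54] M [0.625 0.757 0.699] P [ 0.4981 -0.0166  0.0692] psi 3.8585 j6 -0.912 w 0.149
F [-2.59  3.12 12.82] M [0.625 0.711 0.709] P [ 0.4981 -0.0166  0.0692] psi 3.8486 j6 -0.902 w 0.148
```

```bash
python3 - <<'E'
from h import *
a=load("side0")["image"];
from cell import imaging
bs=[load("s12")["image"]]+[grab("side",f"s13_{i}")["image"] for i in range(3)]
b=np.mean(bs,0)
S=10
def c(im): return cv2.resize(im[274:310,236:266].astype(np.float32),None,fx=S,fy=S,interpolation=cv2.INTER_CUBIC).clip(0,255).astype(np.uint8)[:,:,::-1]
cv2.imwrite("pics/cmp13.png",np.hstack([c(a),c(b)]))
E
python3 st.py
```

```text
F [-3.59  3.05 13.61] M [0.629 0.72  0.592] P [ 0.4981 -0.0166  0.0692] psi 3.8487 j6 -0.902 w 0.145
```

View pics/cmp13.png

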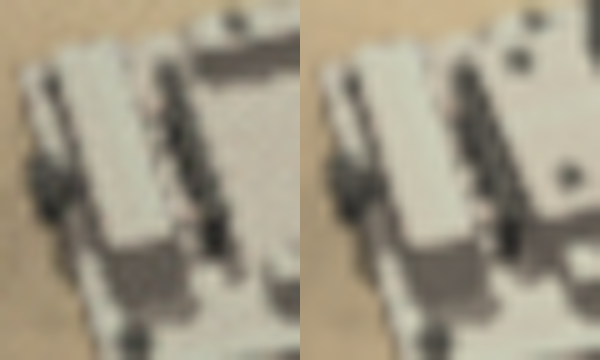

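Run:
```python
from h import *
a=load("side0")["image"].astype(float).mean(2)
b=np.mean([load("s12")["image"]]+[load(f"s13_{i}")["image"] for i in range(3)],0).mean(2)
np.set_printoptions(linewidth=200)
for v in range(283,300):
    print(v,a[v,248:262].round(0).astype(int),b[v,248:262].round(0).astype(int))
# dark centroid of pad within a sheared window
def cent(im):
    out=[]
    for v in range(284,299):
        u0=253+(v-284)*0.33  # along pad
        u=np.arange(int(u0)-4,int(u0)+5); w=np.clip(110-im[v,u],0,None); out.append((u*w).sum()/w.sum() if w.sum()>20 else np.nan)
    return np.array(out)
print((cent(b)-cent(a)).round(2),np.nanmean(cent(b)-cent(a)))
```

```text
283 [186 173 170 156 107  79 115 160 174 163 168 177 176 180] [195 180 170 125  87  83 108 170 191 192 190 191 191 191]
284 [182 164 156 157 107  73  94 147 176 180 180 182 185 180] [196 172 164 130  94  83  84 155 187 190 191 192 192 193]
285 [185 173 145 130  88  79  81 122 170 180 180 184 179 180] [196 182 152 115  82  79  86 131 180 194 193 194 192 194]
286 [185 183 143 128  93  63  80 113 161 180 181 178 182 181] [197 193 154 106  70  74  84  98 168 194 194 192 191 192]
287 [189 185 164 149 110  52  72  95 146 175 178 177 176 179] [196 196 173 127  74  74  82  84 144 185 192 190 189 190]
288 [186 185 171 138 101  62  72  82 119 164 179 178 178 177] [195 196 184 140  80  66  82  87 107 169 190 190 190 190]
289 [184 185 180 140 125  88  63  77 111 159 181 182 179 180] [195 196 190 149  92  61  78  90  89 150 185 191 191 190]
290 [184 185 182 149 159 121  58  69  96 149 172 178 179 179] [194 194 193 157 127  87  76  83  80 120 173 190 190 175]
291 [180 186 183 167 171 129  71  70  85 115 160 174 179 180] [194 195 194 178 169 115  72  80  86  92 160 188 188 160]
292 [181 183 186 178
[... 351 characters left out ...]
8 184 182 174 161 152 123  80  70  85 154 180 181] [191 193 194 196 189 168 159 113  72  73  82 109 147 155]
296 [181 182 183 183 178 136 122 106  64  42  78 157 179 178] [193 193 194 192 189 143 123  91  53  50  72  84  95  97]
297 [177 174 166 158 150 122 138 114  64  42  70 139 172 180] [186 182 176 168 158 131 132  96  48  47  77  84  89  91]
298 [140 138 124 110  94 100 135 127  75  41  67 109 160 181] [150 143 132 115 103 104 144 112  54  47  84  87  88  92]
299 [ 92  91  94  90  91  87 110 114  88  66  76 107 156 175] [ 99  99  98  97  94  94 115  99  66  63  95  93  89  94]
[-0.09 -0.12 -0.11 -0.25 -0.27 -0.27 -0.09  0.33 -0.31  0.17  0.49 -0.04  0.33  0.61  0.79] 0.07804600293730081
```

Run:
```python
from h import *
a0=load("side0"); p=[.552,.0125,.2885]
W=lambda l:[p[0]+np.cos(p[2])*l[0]-np.sin(p[2])*l[1],p[1]+np.sin(p[2])*l[0]+np.cos(p[2])*l[1],l[2]]
for y in (-.01,.01): print(proj(a0,W((.0335,y,.026))),proj(a0,W((.0345,y,.026)))-proj(a0,W((.0335,y,.026))), "edge slope", proj(a0,W((.0335,y+.01,.026)))-proj(a0,W((.0335,y,.026))))
a=a0["image"].astype(float).mean(2)
b=np.mean([load("s12")["image"]]+[load(f"s13_{i}")["image"] for i in range(3)],0).mean(2)
# gain from housing top/plate
g=np.median(a[278:296,243:247])/np.median(b[278:296,243:247]);print(g)
def cross(im,v,lvl=.62):
    hi=np.median(im[v,246:249]) if v<296 else 180
    r=im[v,249:258]; k=int(np.argmin(r)); 
    for j in range(k,0,-1):
        if r[j-1]>=115>r[j]: return 249+j-(115-r[j])/(r[j-1]-r[j])
    return np.nan
ds=[]
for gg in (1,g):
  ds=np.array([cross(b*gg,v)-cross(a,v) for v in range(284,297)]); print(ds.round(2),np.nanmedian(ds),np.nanmean(ds))
```

```text
[258.04447997 282.31091224] [-0.45700996  0.09451638] edge slope [1.19320243 3.49471751]
[260.45155865 289.36106414] [-0.4644001   0.09770241] edge slope [1.23509875 3.61776702]
0.9474840694352888
[-0.42 -0.35 -0.56 -0.64 -0.2  -0.68 -0.79 -0.23 -0.6  -0.89 -0.04 -0.22
 -0.18] -0.418341013824886 -0.4473170773070085
[-0.59 -0.53 -0.69 -0.76 -0.31 -0.79 -0.95 -0.35 -0.71 -1.05 -0.21 -0.36
 -0.39] -0.5945826457939631 -0.5924859195629412
```

```bash
python3 -m handwheel '[[[0,0,0],0.01],[[0,0,0],0.01]]' >/dev/null; python3 st.py; python3 -m handwheel '[[[0,0,0],0.01]]'>/dev/null; python3 st.py;  python3 -m handwheel '[[[0,0,0],0.01]]'>/dev/null; python3 st.py
```

```text
F [-3.21  2.95 12.18] M [0.68  0.769 0.768] P [ 0.4981 -0.0166  0.0692] psi 3.8287 j6 -0.882 w 0.147
F [-2.99  2.68 13.03] M [0.635 0.723 0.797] P [ 0.4981 -0.0166  0.0692] psi 3.8187 j6 -0.872 w 0.147
F [-3.09  2.83 14.39] M [0.629 0.798 0.807] P [ 0.498  -0.0166  0.0692] psi 3.8088 j6 -0.862 w 0.146
```

```bash
python3 -m handwheel '[[[0,0,0],0.01]]'>/dev/null; python3 st.py;  python3 -m handwheel '[[[0,0,0],0.01]]'>/dev/null; python3 st.py;python3 -m handwheel '[[[0,0,0],0]]'>/dev/null; python3 st.py;python3 - <<'E'
from h import *
for i in range(4): grab("side",f"s14_{i}")
a=load("side0")["image"].astype(float).mean(2)
b=np.mean([load(f"s14_{i}")["image"] for i in range(4)],0).mean(2)
g=np.median(a[278:296,243:247])/np.median(b[278:296,243:247]);print(g)
def cross(im,v):
    r=im[v,249:258]; k=int(np.argmin(r))
    for j in range(k,0,-1):
        if r[j-1]>=115>r[j]: return 249+j-(115-r[j])/(r[j-1]-r[j])
    return np.nan
for gg in (1,g):
  ds=np.array([cross(b*gg,v)-cross(a,v) for v in range(284,297)]); print(ds.round(2),np.nanmedian(ds),np.nanmean(ds))
E
python3 st.py
```

```text
F [-2.98  3.68 13.29] M [0.575 0.871 0.8  ] P [ 0.498  -0.0165  0.0692] psi 3.7989 j6 -0.852 w 0.148
F [-2.99  2.95 13.85] M [0.682 0.79  0.877] P [ 0.498  -0.0166  0.0692] psi 3.7889 j6 -0.842 w 0.143
F [-3.59  3.24 13.94] M [0.616 0.767 0.682] P [ 0.498  -0.0166  0.0692] psi 3.7889 j6 -0.842 w 0.144
0.9493615147512109
[-0.87 -0.52 -0.74 -0.92 -0.29 -0.77 -1.38 -0.85 -0.91 -1.34 -0.95 -0.64
 -0.43] -0.8468273427582744 -0.8159377450818309
[-1.04 -0.66 -0.84 -1.02 -0.39 -0.87 -1.49 -0.96 -1.01 -1.44 -1.1  -0.81
 -0.64] -0.9581866987685999 -0.9425219600976789
F [-3.06  2.66 12.57] M [0.66  0.822 0.791] P [ 0.498  -0.0166  0.0692] psi 3.789 j6 -0.842 w 0.146
```

```bash
python3 -m handwheel '[[[0,0,0],0.01]]'>/dev/null; python3 st.py; python3 -m handwheel '[[[0,0,0],0],[[0,0,0],0],[[0,0,0],0],[[0,0,0],0]]' 36 30; python3 st.py
python3 - <<'E'
from h import *
for i in range(2): grab("side",f"s15_{i}")
d=grab("wrist","w15"); crop(d,200,200,110,130,5,"c_w15")
E
```

```text
F [-3.73  3.11 13.73] M [0.716 0.81  0.836] P [ 0.498  -0.0166  0.0692] psi 3.7791 j6 -0.832 w 0.148
clock: 20.45
position: [0.4984, -0.0174, 0.0677]
orientation: [-0.0, -0.312, 0.95, 0.0]
contact_force: [-0.1, -0.0, -0.5]
width: 0.362
F [-0.08 -0.01 -0.49] M [-0.004  0.023  0.021] P [ 0.4984 -0.0174  0.0677] psi 3.7766 j6 -0.831 w 0.362
```

View pics/c_w15.png

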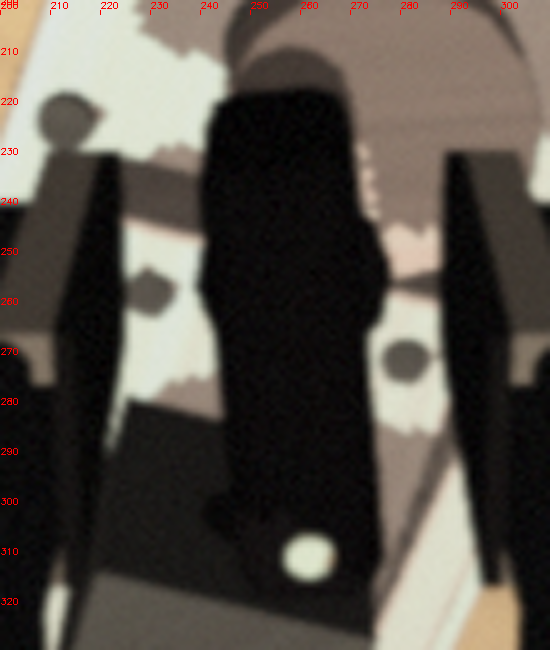

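```bash
python3 -m handwheel '[[[0,0,-15],0],[[0,0,-35],0],[[0,0,-35],0],[[0,0,0],-0.14],[[0,0,0],-0.14],[[0,0,0],-0.14],[[0,0,0],-0.14],[[0,0,0],-0.14],[[0,0,0],-0.14],[[0,0,0],-0.14],[[0,0,0],-0.14],[[0,0,0],-0.11]]'; python3 -m handwheel '[[[0,0,0],0],[[0,0,0],0]]'
python3 - <<'E'
from h import *
d=grab("wrist","w16"); e=load("w8"); print(d["xyz"],e["xyz"]); 
for i in range(2): grab("side",f"s16_{i}")
S=6
c=lambda q: cv2.resize(cv2.cvtColor(q["image"],cv2.COLOR_RGB2BGR)[150:240,95:225],None,fx=S,fy=S*1,interpolation=cv2.INTER_CUBIC)
cv2.imwrite("pics/c16a.png",c(d)); cv2.imwrite("pics/c8a.png",c(e))
E
python3 st.py
```

```text
clock: 21.8
position: [0.4986, -0.0173, 0.153]
orientation: [0.0, 0.805, -0.594, -0.0]
contact_force: [-0.6, -1.2, 0.0]
width: 0.365
clock: 22.0
position: [0.4987, -0.0173, 0.153]
orientation: [0.0, 0.802, -0.597, -0.0]
contact_force: [0.1, 0.4, -0.0]
width: 0.361
[ 0.51856824 -0.0858423   0.2951898 ] [ 0.51901665 -0.08482075  0.29571179]
F [ 1.11  0.32 -0.72] M [ 0.015 -0.001  0.   ] P [ 0.4987 -0.0173  0.153 ] psi -1.2778 j6 -2.059 w 0.358
```

View pics/c16a.png

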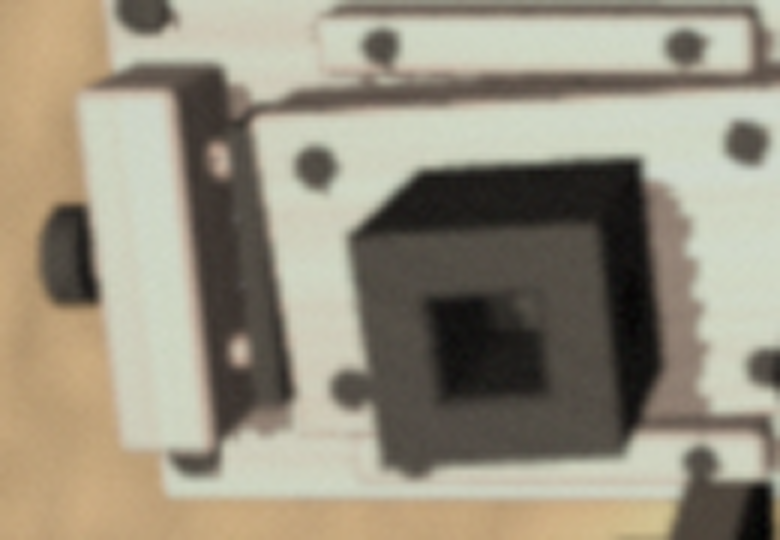

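View pics/c8a.png

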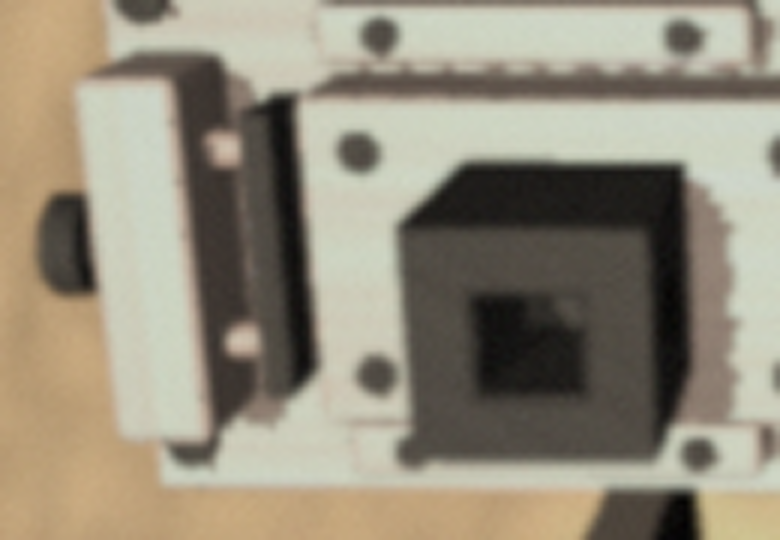

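Run:
```python
from h import *
d=load("w16"); e=load("w8"); S=12
def c(q,u0): 
    im=cv2.resize(cv2.cvtColor(q["image"],cv2.COLOR_RGB2BGR)[196:226,u0:u0+32],None,fx=S,fy=S,interpolation=cv2.INTER_CUBIC)
    im=cv2.convertScaleAbs(im,alpha=1.3,beta=10)
    for k in range(0,32,4): cv2.putText(im,str(u0+k),(k*S,8),0,.3,(0,0,255),1)
    for k in range(0,30,4): cv2.putText(im,str(196+k),(0,k*S+4),0,.3,(0,0,255),1)
    return im
cv2.imwrite("pics/c16b.png",np.hstack([c(e,122),c(d,122)]))
# registration of housing+plate by ECC translation on patch
def ecc(box):
    u0,v0,u1,v1=box
    A=cv2.cvtColor(e["image"],cv2.COLOR_RGB2GRAY)[v0:v1,u0:u1].astype(np.float32); B=cv2.cvtColor(d["image"],cv2.COLOR_RGB2GRAY)[v0:v1,u0:u1].astype(np.float32)
    W=np.eye(2,3,dtype=np.float32); cc,W=cv2.findTransformECC(A,B,W,cv2.MOTION_TRANSLATION,(3,200,1e-6),None,3); return round(cc,3),W[:,2]
print("housing",ecc((104,158,128,230))); print("knob behind",ecc((98,180,108,204))); print("bottom corner",ecc((110,218,135,240))); print("rail far", ecc((148,148,225,164)))
```

```text
housing (0.975, array([0.34731445, 1.9407706 ], dtype=float32))
knob behind (0.998, array([0.490962 , 1.8729194], dtype=float32))
bottom corner (0.993, array([0.39645088, 1.7055589 ], dtype=float32))
rail far (0.894, array([0.27784732, 1.6519984 ], dtype=float32))
```

View pics/c16b.png

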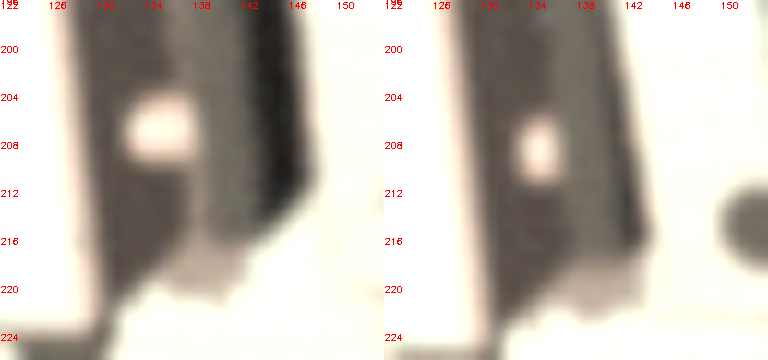

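```bash
python3 - <<'E'
from h import *
d=load("w16"); e=load("w8"); np.set_printoptions(linewidth=220,precision=1,suppress=True)
def prof(q,r0,r1,sl,ch):
    im=q["image"].astype(float); acc=[]
    x=np.arange(124,152,.5)
    for v in range(r0,r1):
        acc.append(np.interp(x+(v-r0)*sl,np.arange(512),im[v,:,ch]))
    return np.mean(acc,0)
x=np.arange(124,152,.5)
for nm,q,r0 in (("before",e,184),("after",d,186)):
  for ch in (0,2):
    p=prof(q,r0,r0+15,.13,ch); print(nm,ch); print(np.c_[x,p].T[:, :50])
E
python3 - <<'E'
from h import *
e=load("w8");p=[.552,.0125,.2885]
W=lambda l:[p[0]+np.cos(p[2])*l[0]-np.sin(p[2])*l[1],p[1]+np.sin(p[2])*l[0]+np.cos(p[2])*l[1],l[2]]
for x in (.0335,.0385,.0395): print(proj(e,W((x,0,.026))),proj(e,W((x,.01,.026)))-proj(e,W((x,0,.026))))
print(proj(e,W((.0385,0,.026)))-proj(e,W((.0395,0,.026))))
E
```

```text
before 0
[[124.  124.5 125.  125.5 126.  126.5 127.  127.5 128.  128.5 129.  129.5 130.  130.5 131.  131.5 132.  132.5 133.  133.5 134.  134.5 135.  135.5 136.  136.5 137.  137.5 138.  138.5 139.  139.5 140.  140.5 141.  141.5
  142.  142.5 143.  143.5 144.  144.5 145.  145.5 146.  146.5 147.  147.5 148.  148.5]
 [193.8 182.3 164.  138.8 111.1  87.4  72.4  65.3  63.2  62.9  62.3  61.7  61.   60.3  60.3  60.4  60.8  62.7  67.6  75.4  85.1  94.3  97.8  95.   90.   85.4  82.4  80.7  79.2  77.5  74.1  67.6  58.   46.1  34.8  26.7
   22.3  21.6  26.6  39.   61.7  93.5 128.4 160.6 183.7 196.2 201.9 204.2 204.7 204.5]]
before 2
[[124.  124.5 125.  125.5 126.  126.5 127.  127.5 128.  128.5 129.  129.5 130.  130.5 131.  131.5 132.  132.5 133.  133.5 134.  134.5 135.  135.5 136.  136.5 137.  137.5 138.  138.5 139.  139.5 140.  140.5 141.  141.5
  142.  142.5 143.  143.5 144.  144.5 145.  145.5 146.  146.5 147.  147.5 148.  148.5]
 [167.8 152.5 133.7 111.2  88.2  69.2  57.5  52.1  50.4  49.9  49.6  49.4  49.   48.5  48.4  48.5  49.1  50.6  54.2  60.2  68.1  75.9  79.6  78.6  75.2  71.6  69.2  6
[... 863 characters left out ...]
5 132.  132.5 133.  133.5 134.  134.5 135.  135.5 136.  136.5 137.  137.5 138.  138.5 139.  139.5 140.  140.5 141.  141.5
  142.  142.5 143.  143.5 144.  144.5 145.  145.5 146.  146.5 147.  147.5 148.  148.5]
 [179.5 166.8 150.5 130.  106.   82.9  65.7  55.8  51.5  50.6  51.   51.3  50.3  49.   48.5  49.   50.   52.3  55.7  60.2  64.8  67.5  68.6  68.9  68.2  67.1  66.   66.5  71.6  85.4 108.2 135.6 161.  177.4 185.6 189.3
  190.4 190.6 190.6 190.6 190.6 190.8 191.1 191.3 191.4 191.2 191.1 191.1 191.2 191.4]]
[148.72042234 192.57384927] [ 0.96573971 10.75253649]
[143.05674248 192.53118354] [ 1.02141757 10.75126938]
[141.92441299 192.52264527] [ 1.03254008 10.75099892]
[1.13232949 0.00853827]
```

Run:
```python
from h import *
for i in range(2,6): grab("side",f"s16_{i}")
for i in range(3): grab("wrist",f"w16_{i}")
def avg(ts): return np.mean([load(t)["image"] for t in ts],0).mean(2)
sets={"s0":["side0"],"s3,4":["s3","s4"],"13":["s13_0","s13_1","s13_2","s12"],"14":[f"s14_{i}" for i in range(4)],"15":["s15_0","s15_1"],"16":[f"s16_{i}" for i in range(6)]}
I={k:avg(v) for k,v in sets.items()}; ref=(I["s0"]+2*I["s3,4"])/3
def cross(im,v):
    r=im[v,249:258]; k=int(np.argmin(r))
    for j in range(k,0,-1):
        if r[j-1]>=115>r[j]: return 249+j-(115-r[j])/(r[j-1]-r[j])
    return np.nan
for k,im in I.items():
    g=np.median(ref[278:296,243:247])/np.median(im[278:296,243:247])
    ds=np.array([cross(im*g,v)-cross(ref,v) for v in range(284,297)]); print(k,round(g,3),round(np.nanmedian(ds),2),round(np.nanmean(ds),2),"mm",round(-np.nanmean(ds)/.49,2))
```

```text
s0 1.02 -0.0 -0.01 mm 0.01
s3,4 0.993 0.01 0.01 mm -0.02
13 0.966 -0.62 -0.6 mm 1.23
14 0.968 -0.98 -0.96 mm 1.95
15 0.966 -0.97 -0.97 mm 1.98
16 0.958 -1.0 -0.98 mm 1.99
```

```bash
python3 -m handwheel '[[[0,0,-30],0],[[0,0,-30],0],[[0,0,0],0],[[0,0,0],0]]'
python3 - <<'E'
from h import *
d=grab("wrist","w17"); t=grab("top","t17"); s=grab("side","s17"); crop(s,225,245,90,70,8,"c_s17")
E
```

```text
clock: 22.9
position: [0.4992, -0.0173, 0.2136]
orientation: [-0.0, 0.803, -0.596, 0.001]
contact_force: [-0.6, 0.3, -0.0]
width: 0.364
```

View pics/w17.png

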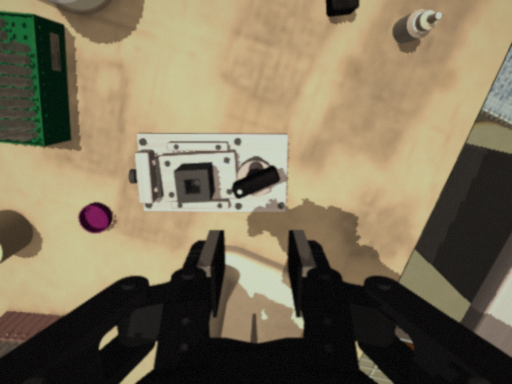

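View pics/c_s17.png

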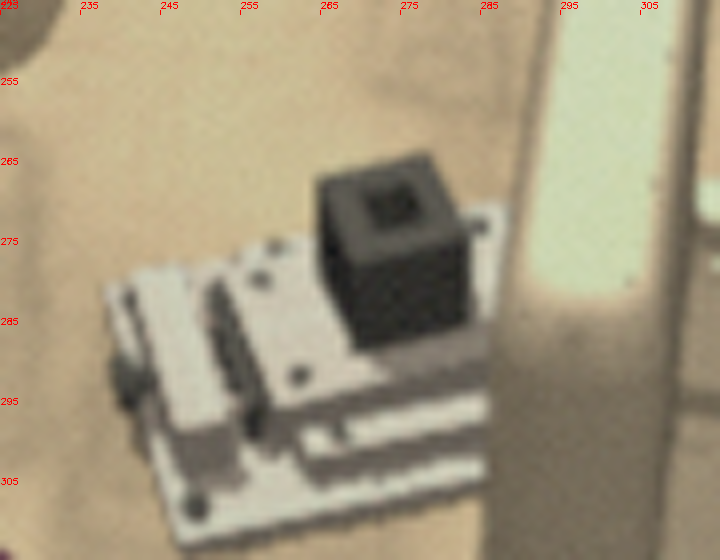

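View pics/s17.png

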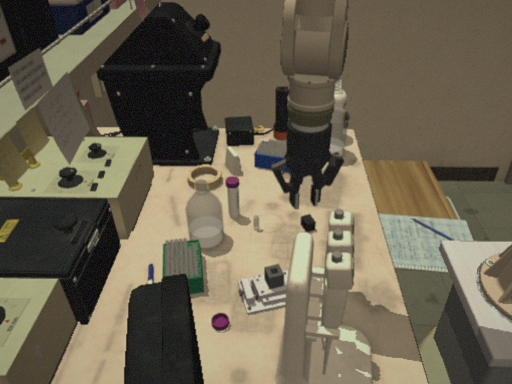

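The holder sits flat between the rails at (193,183) in the wrist view and bears on the pad. The knob is turned, with its dot at (237,192). The bystanders are where they were in the first side view, and the gripper is clear of everything.

```bash
python3 -c "
from cell import robot; print(robot.close_job())"
```

```text
the job is handed in; nothing more can be done
None
```

The holder is clamped between the rails and I handed the job in at about 23 s, with the gripper open and about 0.12 m above the knob. I set the holder on the base plate clear of the cam and let go. I then turned the knob about 1.23 rad clockwise by feel, and let go of it.

**Clamping force:**
- **Torque:** it rose from about 0.41 N m running free to about 0.84 N m at the end. That is about 17.5 N while held (15–22 N across the stated torque range), and about 13–15 N after the 2–5 N lost on letting go.
- **Side camera:** after release it showed the pad pushed in about 2.0 mm, or about 16 N.
- **Wrist camera:** a rougher reading gave about 1.9–2.2 mm, or 15–17 N.
- **Agreement:** these agree only to a few newtons, so the final clamp is about 14–16 N. No estimate at the final setting came near 28 N. At one point in the turn the torque rose more slowly than expected, which could have meant about 25 N. The side camera showed only about 1.2 mm of pad travel there (about 10 N), so I carried on.

**Disagreements:**
- **Pad position:** the cameras put the free pad face at about fixture x = 40 mm, while the torque rose slightly earlier than that predicts.
- **Holder angle:** the cam yawed the holder about 0.03 rad within the play between the rails, so it may bear on the pad more at one side.

**Other things:** by eye, the bystanders I could see in the final pictures were undisturbed. Most of the blue tip box was hidden behind the gripper, so I could not check all of it.

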